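Put the hired climbing gear away: headlamps off and into the case, nut tools onto the rack

ROBOT

A 6-joint arm with a two-finger parallel gripper is mounted at the origin on the work surface. World frame = base frame: x ahead of the robot, y to its left, z up, the work surface at z = 0. Lengths are in m, angles in degrees, forces in N, time in s.
With the tool pointing down it reaches from about 0.4 to 0.825 m from the base axis. Payload 7 kg.
Tool frame: the origin (TCP) lies on the centre line of the jaws, within the pads' length; the fingertips stand 8 mm ahead of it and the grasp point (between the pads) lies 11 mm behind it; z points along the fingers, y is the line along which they close (so a half turn about z gives the same grasp; the last joint's range is limited). The gripper opens to 88 mm and grips with 3 to 60 N. Pads are 19 mm wide; open, the fingers measure 130 mm over their backs; the gripper's body (78 mm by 193 mm) begins 47 mm behind the grasp point.
Start: joints at [86.35, 20.546, 0.682, 0, -70.136, -16.507], TCP at [0.233, 0.634, 0.235] pointing down, gripper open.
Joint ranges: [-176.03, 176.03], [-82.01, 121.73], [-58.28, 71.71], [-173.87, 95.51], [-174.79, -0.11], [-173.66, 173.66]. Speed limits (degrees/s): [136.94, 136.94, 172.46, 180, 180, 180].

INTERFACE

Orientations are given as [roll, pitch, yaw] about the fixed x, y, z axes, in that order (R = Rz(yaw) Ry(pitch) Rx(roll)).
In Python, from plant import r gives the robot as it stands.
- The arm moves only by the tool carry_out, never from a script. Its argument "targets" is a list of rows, each a list of 6 numbers: the shift along the tool's x, y, z scaled (see below), then the turn, a rotation vector about the tool's x, y, z scaled (see below). A call has 1 to 5 rows; each row shifts and turns the commanded pose from where the row before left it, along the tool's axes as they then stand; what a row does not reach is not made up. The controller multiplies each number of a shift by 0.5 m and each number of a turn by 60 degrees. A row lasts 1/8 s, in which the tool goes at most 62.5 mm and 10.7 degrees, less where a joint would pass 70% of its speed; a pose out of reach is approached as far as the arm can. A call with a number of a shift or a turn outside -1 to 1 is refused whole. A call with a gripper value outside its range is refused whole. "hand" is the opening, from 0 (shut) to 1 (fully open), set as the call begins (left out, the last holds). The fingers move at their own pace and stop on an object; "squeeze" is the grip in N (left out, the last holds). Time passes only in rows, so rows that do not move let the fingers close. It gives the time, the measured TCP pose, the force, the opening and the grip force at its end, in the units of the state.
- r.get_state(): the state, without advancing time (a new reading comes with each control period).
- r.capture(name): name is "scene" or "top" or "wrist"; returns the picture (420x560x3 uint8, red, green, blue); there is no depth.
- r.camera_info(name): a dict with "K" (3x3 intrinsics, pixels), "eye" and "attitude" of the camera in the world. Camera axes: x right, y down, z forward; pixel columns grow to the right and rows downward; lengths in m; the calibration is good to about 2 mm. A picture is of the moment at which its call begins: read the wrist's pose just before it. camera_info takes no time and is no camera call; for the wrist camera it gives the pose at the moment of the call.
- r.close_job(): hands the job in; it is judged then, once.
The state is a dict: "time_s": time; "joints": joint angles; "qd": joint speeds; "joint_torque": joint torques, N m; "tcp_pos": TCP position; "eef_rot": TCP orientation; "contact_force": force on the tool from outside, world axes, zero at the start; "moment": the same for the moment, N m; "gripper_width": finger opening in m; "gripper_force": force on a finger pad.
Only numpy, scipy, OpenCV 4.12 (cv2) and the standard library are available. Lean on these libraries where they do the work, as an engineer would, in place of code of your own. Each camera call takes 0.05 s, during which the arm holds its last target. There are 200 camera calls.

TASK

Put the returned gear away: switch off every headlamp on the bench by pushing the red end of its rocker down until it snaps over, and only then press that lamp upright and fully home into a free cutout of the case's insert, either way round. Hang both nut tools by their eyes on the rack, one on each peg, so that they dangle freely, and do not shove the other things on the bench about.

Things in the scene. Friction and masses are not known exactly. Their poses are not given: they have to be found in the camera images.
- lamp_a: compact headlamp, yellow housing 56 x 42 x 38 mm (x, y, z; lowest 4 mm: black foot stepped in 2 mm all round), about 0.1 kg, loose. Origin: centre of underside; +x to the round lens (stands 4 mm out of the end face, 15 to 36 mm up). Rocker on top, up to 52 mm high, 16 mm wide. Gripped across its 42 mm width, fingertips some 17 mm above the underside. May be absent
- lamp_a_rocker (a joint): lamp_a's rocker: paddle 34 mm along lamp x, pivot along y, 43 mm above the underside at mid-length. rad: +0.22 on (lens end down, red-ribbed -x end up), -0.22 off (red end down). A spring snaps it either way from 0; some 5 N straight down on the raised rib 15.5 mm from the pivot turns it over (rib 51 mm above the underside when up, 44.5 mm when down). Starts on
- lamp_b: compact headlamp, blue housing 56 x 42 x 38 mm (x, y, z; lowest 4 mm: black foot stepped in 2 mm all round), about 0.1 kg, loose. Origin: centre of underside; +x to the round lens (stands 4 mm out of the end face, 15 to 36 mm up). Rocker on top, up to 52 mm high, 16 mm wide. Gripped across its 42 mm width, fingertips some 17 mm above the underside. May be absent
- lamp_b_rocker (a joint): lamp_b's rocker: paddle 34 mm along lamp x, pivot along y, 43 mm above the underside at mid-length. rad: +0.22 on (lens end down, red-ribbed -x end up), -0.22 off (red end down). A spring snaps it either way from 0; some 5 N straight down on the raised rib 15.5 mm from the pivot turns it over (rib 51 mm above the underside when up, 44.5 mm when down). Starts on
- lamp_c: compact headlamp, green housing 56 x 42 x 38 mm (x, y, z; lowest 4 mm: black foot stepped in 2 mm all round), about 0.1 kg, loose. Origin: centre of underside; +x to the round lens (stands 4 mm out of the end face, 15 to 36 mm up). Rocker on top, up to 52 mm high, 16 mm wide. Gripped across its 42 mm width, fingertips some 17 mm above the underside. May be absent
- lamp_c_rocker (a joint): lamp_c's rocker: paddle 34 mm along lamp x, pivot along y, 43 mm above the underside at mid-length. rad: +0.22 on (lens end down, red-ribbed -x end up), -0.22 off (red end down). A spring snaps it either way from 0; some 5 N straight down on the raised rib 15.5 mm from the pivot turns it over (rib 51 mm above the underside when up, 44.5 mm when down). Starts on
- case: fixed open case, 116 x 270 mm (x, y), flat grey insert, top 22 mm above the bench. Origin: centre of underside. Three cutouts in a row along its y, 45 (x) x 59 (y) x 14 mm deep; a lamp's long side goes along y, either way round. At each one's +y end a rounded orange sprung catch stands 3.5 mm in, so a lamp needs a push of some 5 to 15 N to go home, and stays
- cutout_0 (a point): centre of the floor of cutout 0 (at y = -75 mm in the case's frame), 8 mm above the bench, 14 mm below the insert's top; axes as the case's
- cutout_1 (a point): centre of the floor of cutout 1 (at y = 0 mm in the case's frame), 8 mm above the bench, 14 mm below the insert's top; axes as the case's
- cutout_2 (a point): centre of the floor of cutout 2 (at y = 75 mm in the case's frame), 8 mm above the bench, 14 mm below the insert's top; axes as the case's
- rack: fixed peg rack: foot 130 x 270 x 12 mm (centred 10 mm to +x of the origin), posts at y = +-120 mm, crossbar 14 mm thick along y at x = 0, 205 mm up. Origin: bench level under the crossbar. Two red pegs of 8 mm rod: level 32 mm out from the bar's axis to the rack's -x side, then a bend and 36 mm slanting on outwards and up, 55 degrees above level, round-ended
- peg_left (a point): bend of the left peg, on the rod's axis (x = -32, y = 55, z = 205 mm in the rack's frame)
- peg_right (a point): bend of the right peg, on the rod's axis (x = -32, y = -55, z = 205 mm in the rack's frame)
- nut_tool_1: climber's nut tool, 170 mm long, steel with a red handle with grey bands, about 80 g, lying flat. Origin: centre of the handle's underside. +x points to the eye, the hooked blade runs 100 mm to -x. Handle 66 x 20 x 12 mm, gripped across its 20 mm width; the same shape either face up
- nut_tool_1_eye (a point): centre of the tool's eye, 55 mm from the handle's middle and 6 mm above the underside; ring of 6 mm steel rod, hole 19 mm wide, axis along the tool's z
- nut_tool_2: climber's nut tool, 170 mm long, steel with a black handle with grey bands, about 80 g, lying flat. Origin: centre of the handle's underside. +x points to the eye, the hooked blade runs 100 mm to -x. Handle 66 x 20 x 12 mm, gripped across its 20 mm width; the same shape either face up
- nut_tool_2_eye (a point): centre of the tool's eye, 55 mm from the handle's middle and 6 mm above the underside; ring of 6 mm steel rod, hole 19 mm wide, axis along the tool's z
- cam: orange climbing cam, 90 x 60 mm, 34 mm high, loose bystander; origin: its underside
- bowl: blue ceramic bowl, 130 mm across, 50 mm high, loose bystander; origin: its underside
- carabiner: green carabiner, 110 x 60 x 10 mm, flat, loose bystander; origin: its underside
- chalk_tub: white tub, 70 mm across, 90 mm high, loose bystander; origin: its underside
- tape_roll: white roll of tape, 90 mm across, 24 mm high, loose bystander; origin: its underside
- oil_bottle: small green bottle, 44 mm across, 120 mm high, loose bystander; origin: its underside
Mind the look-alikes: they are no part of the job. Leave any purple or turquoise look-alike of the nut_tool_1 alone.

How it is judged (in metres and radians):
At the end, for the whole second after the job is handed in: Every headlamp present is off (below -0.15 rad) and upright in a cutout, within 5 mm of its centre and 2.5 mm of its floor; each nut tool hangs on its own peg, eye within 32 mm of the peg's bend, eye end up, long axis within 0.8 rad of vertical; lamps at rest (value of joint each of lamp_a_rocker, lamp_b_rocker, lamp_c_rocker below -0.15 rad and ((horizontal distance between lamp_a and cutout_0 below 0.005 m and z of lamp_a in the frame of cutout_0 below 0.0025 m) or (horizontal distance between lamp_a and cutout_1 below 0.005 m and z of lamp_a in the frame of cutout_1 below 0.0025 m) or (horizontal distance between lamp_a and cutout_2 below 0.005 m and z of lamp_a in the frame of cutout_2 below 0.0025 m)) and angle between each of lamp_a, lamp_b, lamp_c's own z axis and vertical below 0.08 rad and linear speed of each of lamp_a, lamp_b, lamp_c below 0.03 m/s and ((horizontal distance between lamp_b and cutout_0 below 0.005 m and z of lamp_b in the frame of cutout_0 below 0.0025 m) or (horizontal distance between lamp_b and cutout_1 below 0.005 m and z of lamp_b in the frame of cutout_1 below 0.0025 m) or (horizontal distance between lamp_b and cutout_2 below 0.005 m and z of lamp_b in the frame of cutout_2 below 0.0025 m)) and ((horizontal distance between lamp_c and cutout_0 below 0.005 m and z of lamp_c in the frame of cutout_0 below 0.0025 m) or (horizontal distance between lamp_c and cutout_1 below 0.005 m and z of lamp_c in the frame of cutout_1 below 0.0025 m) or (horizontal distance between lamp_c and cutout_2 below 0.005 m and z of lamp_c in the frame of cutout_2 below 0.0025 m)) and (((distance between nut_tool_1_eye and peg_left below 0.032 m and height (world z) of nut_tool_1_eye above 0.17 m and angle between nut_tool_1's own x axis and vertical below 0.8 rad) and (distance between nut_tool_2_eye and peg_right below 0.032 m and height (world z) of nut_tool_2_eye above 0.17 m and angle between nut_tool_2's own x axis and vertical below 0.8 rad)) or ((distance between nut_tool_1_eye and peg_right below 0.032 m and height (world z) of nut_tool_1_eye above 0.17 m and angle between nut_tool_1's own x axis and vertical below 0.8 rad) and (distance between nut_tool_2_eye and peg_left below 0.032 m and height (world z) of nut_tool_2_eye above 0.17 m and angle between nut_tool_2's own x axis and vertical below 0.8 rad)))); the robot touches nothing.
It fails at once if a headlamp is pushed into a cutout, or sits in one, while its switch is not off ((value of joint lamp_a_rocker above -0.1 rad and ((horizontal distance between lamp_a and cutout_0 below 0.015 m and z of lamp_a in the frame of cutout_0 below 0.008 m) or (horizontal distance between lamp_a and cutout_1 below 0.015 m and z of lamp_a in the frame of cutout_1 below 0.008 m) or (horizontal distance between lamp_a and cutout_2 below 0.015 m and z of lamp_a in the frame of cutout_2 below 0.008 m))) or (value of joint lamp_b_rocker above -0.1 rad and ((horizontal distance between lamp_b and cutout_0 below 0.015 m and z of lamp_b in the frame of cutout_0 below 0.008 m) or (horizontal distance between lamp_b and cutout_1 below 0.015 m and z of lamp_b in the frame of cutout_1 below 0.008 m) or (horizontal distance between lamp_b and cutout_2 below 0.015 m and z of lamp_b in the frame of cutout_2 below 0.008 m))) or (value of joint lamp_c_rocker above -0.1 rad and ((horizontal distance between lamp_c and cutout_0 below 0.015 m and z of lamp_c in the frame of cutout_0 below 0.008 m) or (horizontal distance between lamp_c and cutout_1 below 0.015 m and z of lamp_c in the frame of cutout_1 below 0.008 m) or (horizontal distance between lamp_c and cutout_2 below 0.015 m and z of lamp_c in the frame of cutout_2 below 0.008 m)))).
It fails at once if another thing on the bench is shoved more than 40 mm from its place (distance of any of cam, bowl, carabiner, chalk_tub, tape_roll, oil_bottle from where it was at the start of the episode above 0.04 m).
Of lamp_a, lamp_b, lamp_c only 2 to 3 are there at a start; the rules pass over those that are not, and their reading is None.
At some moment in a run one of lamp_a, lamp_b, lamp_c, nut_tool_1, nut_tool_2 may be knocked a few centimetres aside while the robot is not near it.
It also fails if it takes over 210 s, if anything falls off the work surface, if the arm or the gripper's body presses on something with over 40 N, if the wrist force passes 120 N, or if a joint passes its speed limit or range.

## Working session

There is one attempt and no reset: what is moved stays moved. The work goes in short steps, Python scripts to look and compute and a tool call to move; the robot and the scene stay as the last step left them, time stands still between calls to the robot, and variables do not carry over. Pictures are saved under pics/ and viewed, at most 14 in all, crops included, and the job is handed in when it is done.

Besides the shell and the picture viewer there is one more tool, called after "Call:" by a JSON object that holds its "api" and its "payload", one argument or row to a line. carry_out: Moves the arm, as the interface text tells. Its arguments: {"type":"object","properties":{"targets":{"type":"array","items":{"type":"array","items":{"type":"number","minimum":-1,"maximum":1}}},"hand":{"type":"number"},"squeeze":{"type":"number"}},"required":["targets"]}

```bash
mkdir -p pics; ls
python3 - <<'E'
from plant import r
import cv2,numpy as np
for n in ("scene","top","wrist"):
    i=r.camera_info(n);print(n,np.round(i["K"],1).tolist(),np.round(i["eye"],4).tolist(),np.round(i["attitude"],4).tolist())
    cv2.imwrite(f"pics/{n}0.png",r.capture(n)[:,:,::-1])
print(r.get_state())
E
```

```text
pics
scene [[387.9, 0.0, 278.0], [0.0, 387.9, 208.4], [0.0, 0.0, 1.0]] [0.8941, -0.6637, 1.0327] [-139.1584, -0.3312, 36.3909]
top [[489.6, 0.0, 281.3], [0.0, 489.6, 204.2], [0.0, 0.0, 1.0]] [0.2597, -0.0329, 1.5051] [-172.6681, -0.1865, -90.3209]
wrist [[347.8, 0.0, 276.0], [0.0, 347.8, 207.8], [0.0, 0.0, 1.0]] [0.3127, 0.6047, 0.3846] [161.9705, -0.1285, -110.1569]
{'time_s': 0.15, 'joints': array([ 8.63501681e+01,  2.05817900e+01,  6.45814103e-01, -1.51646619e-02,
       -7.01359143e+01, -1.65087059e+01]), 'qd': array([ 0.08424603, -0.12068389,  0.17280585,  0.13160914, -0.06914733,
       -0.05674392]), 'joint_torque': array([-8.61504777e-04, -5.83275640e+01,  2.93290186e+01,  7.00114310e+00,
        8.73546232e-03, -1.09412042e-04]), 'tcp_pos': array([0.23249501, 0.63330998, 0.2338386 ]), 'eef_rot': array([ 1.79927022e+02, -6.76034684e-03, -2.01636952e+01]), 'contact_force': array([-0.38978254,  0.89315952,  0.28136508]), 'moment': array([-0.01980719,  0.01651876,  0.04485864]), 'gripper_force': 0.0, 'gripper_width': 0.08767542269291893}
```

View pics/top0.png

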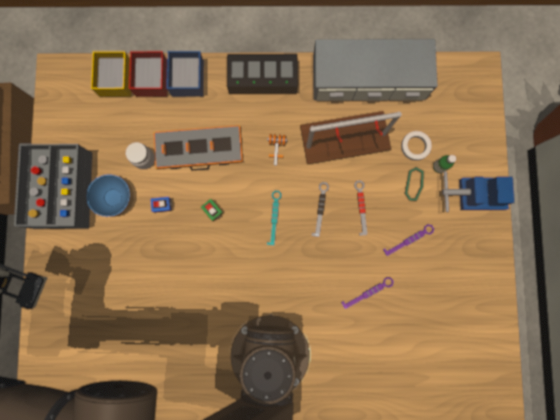

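View pics/scene0.png

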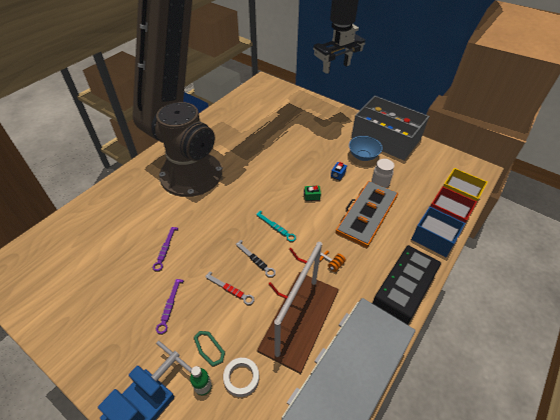

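```bash
cat > h.py <<'E'
from plant import r
import cv2, numpy as np, time
from scipy.spatial.transform import Rotation as Ro
def rot(a): return Ro.from_euler('xyz',a,degrees=True)
def ray(n,uv,info=None):
    i=info or r.camera_info(n); K=np.array(i["K"]); uv=np.atleast_2d(uv).astype(float)
    d=np.c_[uv,np.ones(len(uv))]@np.linalg.inv(K).T
    return np.array(i["eye"]),rot(i["attitude"]).apply(d)
def onplane(n,uv,z,info=None):
    e,d=ray(n,uv,info); return e+d*((z-e[2])/d[:,2])[:,None]
def proj(n,p,info=None):
    i=info or r.camera_info(n); c=rot(i["attitude"]).inv().apply(np.atleast_2d(p)-np.array(i["eye"]))
    q=c@np.array(i["K"]).T; return q[:,:2]/q[:,2:]
def tri(rays):
    A=np.zeros((3,3));b=np.zeros(3)
    for e,d in rays:
        d=np.ravel(d)/np.linalg.norm(d);M=np.eye(3)-np.outer(d,d);A+=M;b+=M@e
    return np.linalg.solve(A,b)
def snap(n):
    i=r.camera_info(n); return r.capture(n),i
def mask(im,lo,hi):
    return cv2.inRange(cv2.cvtColor(im,cv2.COLOR_RGB2HSV),np.array(lo),np.array(hi))
def blobs(m,amin=20):
    n,l,s,c=cv2.connectedComponentsWithStats(m)
    return [(c[k],s[k],(l==k).astype(np.uint8)) for k in range(1,n) if s[k,4]>=amin]
def go(pos,rpy,st=None,frm=None):
    "tool-frame shift (after the turn) and turn, in move units, from the measured (or given) pose"
    s=st or r.get_state(); p0,a0=frm if frm else (s["tcp_pos"],s["eef_rot"])
    R0=rot(a0);R1=rot(rpy); t=(R0.inv()*R1).as_rotvec(degrees=True)/60
    d=R1.inv().apply(np.array(pos)-p0)/0.5
    print("turn",np.round(t,3),"then shift",np.round(d,4),"| at",np.round(p0,4),np.round(a0,2))
E
cat > see.py <<'E'
from h import *
im,i=snap("top")
c=cv2.resize(im[100:320,80:460],None,fx=2.1,fy=2.1,interpolation=cv2.INTER_CUBIC)
cv2.imwrite("pics/top1.png",c[:,:,::-1])
for nm,uv,z in [("lampB",(160,204),.04),("lampC",(211,209),.04),("cas",(199,146),.022),("t1",(361,207),.01),("t1eye",(360,186),.006),("t2",(320.5,208),.01),("t2eye",(323,187),.006),("rackbarL",(312,128),.2),("rackbarR",(398,115),.2),("tub",(137,155),.09),("cam",(277,142),.03),("tape",(416,145),.024),("carab",(414,183),.01),("bottle",(445,163),.12)]:
    print(nm,np.round(onplane("top",uv,z),3).ravel())
E
python3 see.py
```

```text
lampB [0.451 0.327 0.04 ]
lampC [0.435 0.173 0.04 ]
cas [0.634 0.215 0.022]
t1 [ 0.442 -0.284  0.01 ]
t1eye [ 0.508 -0.283  0.006]
t2 [ 0.439 -0.159  0.01 ]
t2eye [ 0.506 -0.169  0.006]
rackbarL [ 0.638 -0.124  0.2  ]
rackbarR [ 0.674 -0.361  0.2  ]
tub [0.59  0.386 0.09 ]
cam [ 0.643 -0.027  0.03 ]
tape [ 0.633 -0.458  0.024]
carab [ 0.516 -0.451  0.01 ]
bottle [ 0.555 -0.512  0.12 ]
```

View pics/top1.png

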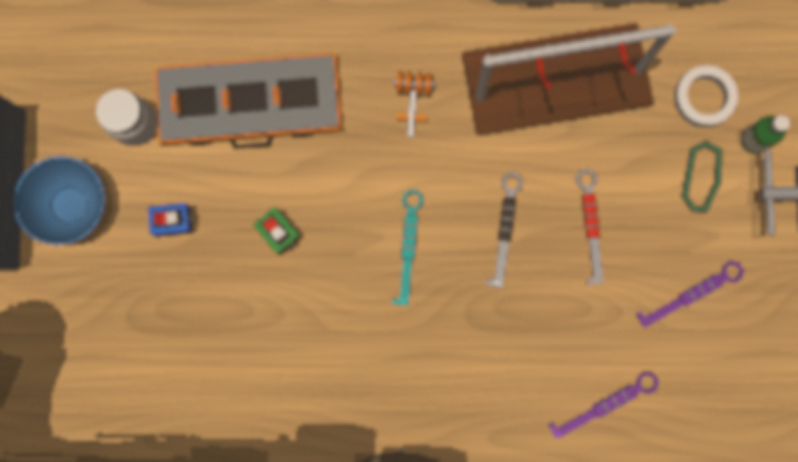

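```bash
python3 -c "
from h import *
go((.52,.29,.30),(180,0,-90))"
```

```text
turn [ 1.000e-03 -1.000e-03  1.164e+00] then shift [ 0.6867 -0.575  -0.132 ] | at [0.2325 0.6334 0.234 ] [ 1.7994e+02 -1.0000e-02 -2.0160e+01]
```

Call:
{"api": "carry_out", "payload": {
  "targets": [
    [0, 0, 0, 0, 0, 0.1663],
    [0, 0, 0, 0, 0, 0.1663],
    [0, 0, 0, 0, 0, 0.1663],
    [0, 0, 0, 0, 0, 0.1663],
    [0, 0, 0, 0, 0, 0.1663]
  ],
  "hand": 0
}}

```text
time_s: 0.82
tcp_pos: [0.2325, 0.6335, 0.2343]
eef_rot: [180.0, -0.0, -70.4]
contact_force: [0.5, 0.2, -0.1]
gripper_width: 0.0436
gripper_force: 0.0
```

Call:
{"api": "carry_out", "payload": {
  "targets": [
    [0, 0, 0, 0, 0, 0.1663],
    [0, 0, 0, 0, 0, 0.1663],
    [0.0858, -0.0719, -0.0165, 0, 0, 0],
    [0.0858, -0.0719, -0.0165, 0, 0, 0],
    [0.0858, -0.0719, -0.0165, 0, 0, 0]
  ]
}}

```text
time_s: 1.45
tcp_pos: [0.3412, 0.5035, 0.2594]
eef_rot: [180.0, -0.0, -90.0]
contact_force: [0.4, 0.0, 0.2]
gripper_width: 0.0009
gripper_force: 0.0
```

Call:
{"api": "carry_out", "payload": {
  "targets": [
    [0.0858, -0.0719, -0.0165, 0, 0, 0],
    [0.0858, -0.0719, -0.0165, 0, 0, 0],
    [0.0858, -0.0719, -0.0165, 0, 0, 0],
    [0.0858, -0.0719, -0.0165, 0, 0, 0],
    [0.0858, -0.0719, -0.0165, 0, 0, 0]
  ]
}}

```text
time_s: 2.08
tcp_pos: [0.521, 0.2889, 0.3009]
eef_rot: [-180.0, 0.0, -90.0]
contact_force: [0.7, 0.4, -0.5]
gripper_width: 0.0006
gripper_force: 0.0
```

Call:
{"api": "carry_out", "payload": {
  "targets": [
    [0, 0, 0, 0, 0, 0],
    [0, 0, 0, 0, 0, 0]
  ]
}}

```text
time_s: 2.33
tcp_pos: [0.5201, 0.2902, 0.3003]
eef_rot: [180.0, -0.0, -90.1]
contact_force: [-0.8, 0.4, 0.2]
gripper_width: 0.0003
gripper_force: 0.0
```

Run:
```python
from h import *
im,i=snap("wrist"); cv2.imwrite("pics/w1.png",im[:,:,::-1]); np.save("w1.npy",im); np.save("w1i.npy",i,allow_pickle=True)
s=r.get_state(); print(s["time_s"],s["tcp_pos"],s["eef_rot"],i["eye"],i["attitude"])
```

```text
2.375 [0.51977236 0.29068217 0.30021891] [ 1.79968909e+02 -9.42110308e-03 -8.99970969e+01] [0.52064914 0.20584326 0.45110683] [1.61959853e+02 2.26857887e-02 1.79938902e+02]
```

View pics/w1.png

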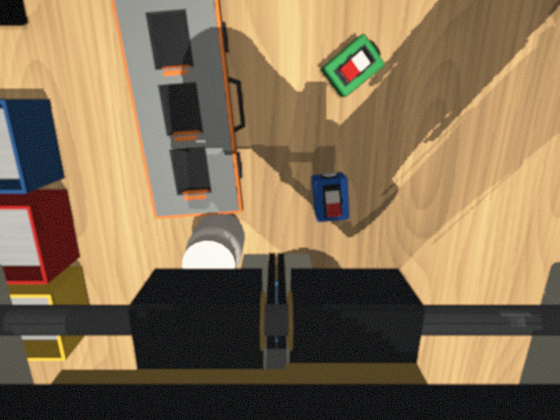

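```bash
cat >> h.py <<'E'
def lamp(im,i,col,z=.038):
    lo,hi={"b":((105,90,50),(125,255,255)),"g":((55,90,50),(85,255,255)),"y":((22,120,90),(34,255,255))}[col]
    out=[]
    for c,s,m in blobs(mask(im,lo,hi),150):
        cn=max(cv2.findContours(m,cv2.RETR_EXTERNAL,cv2.CHAIN_APPROX_NONE)[0],key=cv2.contourArea)[:,0,:]
        P=onplane("wrist",cn,z,i)[:,:2]
        (cx,cy),(w,h),a=cv2.minAreaRect((P*1000).astype(np.float32))
        if not(40<max(w,h)<85 and 25<min(w,h)<65): continue
        if w<h: a+=90
        M=np.zeros(im.shape[:2],np.uint8);cv2.fillPoly(M,[cv2.convexHull(cn)],255)
        rd=(mask(im,(0,120,60),(8,255,255))|mask(im,(172,120,60),(179,255,255)))&M
        if rd.sum()==0: continue
        red=onplane("wrist",np.argwhere(rd)[:,::-1].mean(0),.047,i)[0,:2]*1000
        ax=np.array([np.cos(np.radians(a)),np.sin(np.radians(a))])
        if ax@(red-[cx,cy])>0: ax=-ax
        out.append((cx/1000,cy/1000,np.degrees(np.arctan2(ax[1],ax[0])),w,h,ax@(red-[cx,cy])))
    return np.round(out,4)
E
python3 - <<'E'
from h import *
im=np.load("w1.npy");i=np.load("w1i.npy",allow_pickle=True).item()
print(lamp(im,i,"b"),lamp(im,i,"g"))
E
```

```text
[[  0.4537   0.3267 -83.818   42.2031  60.523  -12.9613]] [[   0.436     0.1758 -141.1991   58.6422   40.8325   -7.42  ]]
```

```bash
python3 -c "
from h import *
go((.445,.411,.18),(180,0,-84))"
```

```text
turn [ 0.001 -0.    -0.1  ] then shift [-0.2549  0.1236  0.2404] | at [0.5198 0.2907 0.3002] [ 1.7997e+02 -1.0000e-02 -9.0000e+01]
```

Call:
{"api": "carry_out", "payload": {
  "targets": [
    [0, 0, 0, 0, 0, -0.1],
    [-0.085, 0.0412, 0.08, 0, 0, 0],
    [-0.085, 0.0412, 0.08, 0, 0, 0],
    [-0.085, 0.0412, 0.08, 0, 0, 0],
    [0, 0, 0, 0, 0, 0]
  ]
}}

```text
time_s: 3.0
tcp_pos: [0.4415, 0.4124, 0.1766]
eef_rot: [179.7, -0.3, -83.7]
contact_force: [0.2, -0.7, 0.8]
gripper_width: 0.0002
gripper_force: 0.0
```

Run:
```python
from h import *
im,i=snap("wrist"); cv2.imwrite("pics/w2.png",im[:,:,::-1])
L=lamp(im,i,"b");print(L)
s=r.get_state();print(s["time_s"],s["qd"].max())
x,y,a=L[0,:3];u=np.array([np.cos(np.radians(a)),np.sin(np.radians(a))])
p=np.array([x,y])-u*.0165; print("press",p)
go((*p,.075),(180,0,a))
```

```text
[[  0.4524   0.3297 -83.9045  40.3856  55.2294  -9.9491]]
3.05 1.9574132609395516
press [0.45064793 0.34610671]
turn [ 0.002 -0.003  0.003] then shift [ 0.1329 -0.0011  0.2075] | at [0.4431 0.4121 0.1788] [ 1.7988e+02 -1.6000e-01 -8.3750e+01]
```

View pics/w2.png

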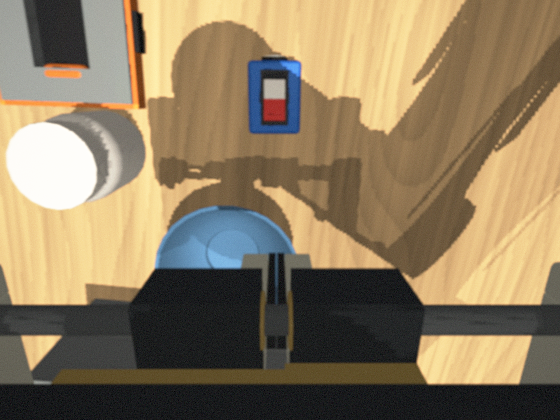

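Call:
{"api": "carry_out", "payload": {
  "targets": [
    [0.0665, -0.0005, 0.1037, 0, 0, 0],
    [0.0665, -0.0005, 0.1037, 0, 0, 0],
    [0, 0, 0, 0, 0, 0],
    [0, 0, 0.016, 0, 0, 0],
    [0, 0, 0.01, 0, 0, 0]
  ]
}}

```text
time_s: 3.68
tcp_pos: [0.4536, 0.3461, 0.0649]
eef_rot: [-179.9, 0.1, -84.0]
contact_force: [0.9, -0.5, -0.4]
gripper_width: 0.0005
gripper_force: 0.0
```

Call:
{"api": "carry_out", "payload": {
  "targets": [
    [0, 0, 0.006, 0, 0, 0],
    [0, 0, 0.006, 0, 0, 0],
    [0, 0, 0.006, 0, 0, 0],
    [0, 0, 0.006, 0, 0, 0],
    [0, 0, 0, 0, 0, 0]
  ]
}}

```text
time_s: 4.3
tcp_pos: [0.4536, 0.3465, 0.0529]
eef_rot: [-179.9, 0.1, -83.9]
contact_force: [-0.6, 3.5, 4.3]
gripper_width: 0.0004
gripper_force: 2.1
```

Call:
{"api": "carry_out", "payload": {
  "targets": [
    [0, 0, 0.005, 0, 0, 0],
    [0, 0, 0, 0, 0, 0],
    [-0.06, 0, -0.1, 0, 0, 0],
    [-0.06, 0, -0.05, 0, 0, 0],
    [-0.02, 0, 0, 0, 0, 0]
  ]
}}

```text
time_s: 4.92
tcp_pos: [0.446, 0.4165, 0.1265]
eef_rot: [-179.9, 0.2, -83.9]
contact_force: [0.4, -0.0, -1.8]
gripper_width: 0.0002
gripper_force: 0.0
```

Call:
{"api": "carry_out", "payload": {
  "targets": [
    [0, 0, 0, 0, 0, 0],
    [0, 0, 0, 0, 0, 0]
  ],
  "hand": 0.75
}}

```text
time_s: 5.18
tcp_pos: [0.445, 0.4128, 0.1229]
eef_rot: [179.9, -0.1, -84.0]
contact_force: [1.5, -1.0, 0.2]
gripper_width: 0.0153
gripper_force: 0.0
```

Run:
```python
from h import *
im,i=snap("wrist"); 
L=lamp(im,i,"b");print(L)
c=cv2.resize(im[20:220,150:400],None,fx=2.4,fy=2.4);cv2.imwrite("pics/w3.png",c[:,:,::-1])
x,y,a=L[0,:3]
go((x,y,.08),(180,0,a))
```

```text
[[  0.4522   0.3292 -84.034   40.6288  55.2465 -10.4172]]
turn [ 0.002 -0.002 -0.   ] then shift [0.1678 0.0034 0.0862] | at [0.4452 0.4128 0.1231] [ 1.7991e+02 -1.2000e-01 -8.4040e+01]
```

View pics/w3.png

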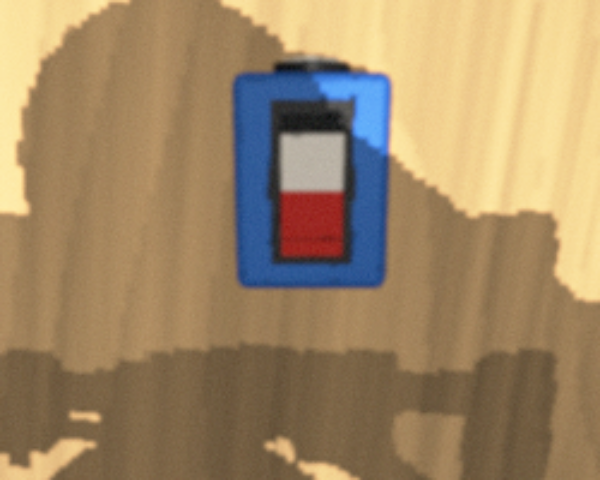

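```bash
cat > rk.py <<'E'
from h import *
def rk(im,i,cx,cy,a,z=.047):
    "resample the rocker in lamp frame at plane z (mm axes, 0.25 mm/px) and print edges of white/red"
    xs=np.arange(-25,25,.25);ys=np.arange(-12,12,.25)
    u=np.array([np.cos(np.radians(a)),np.sin(np.radians(a))]);v=np.array([-u[1],u[0]])
    X,Y=np.meshgrid(xs,ys);P=np.c_[(np.array([cx,cy])+(X.ravel()[:,None]*u+Y.ravel()[:,None]*v)/1000),np.full(X.size,z)]
    q=proj("wrist",P,i).astype(np.float32).reshape(*X.shape,2)
    w=cv2.remap(im,q[...,0],q[...,1],cv2.INTER_LINEAR)
    red=(mask(w,(0,120,50),(8,255,255))|mask(w,(172,120,50),(179,255,255)))>0; wh=mask(w,(0,0,110),(179,70,255))>0
    for n,m in(("red",red),("white",wh)):
        k=m.sum(0)>m.sum(0).max()*.6; e=xs[k]; j=m.sum(1)>m.sum(1).max()*.5
        print(n,"x",e.min(),e.max(),"width",m[:,k].sum(0).mean()*.25, "red-half widths" , np.round(m[:,k].sum(0)[[3,-4]]*.25,1))
E
python3 - <<'E'
from rk import *
i=r.camera_info("wrist"); im=r.capture("wrist"); rk(im,i,.4522,.3292,-84.03)
im=cv2.imread("pics/w2.png")[:,:,::-1].copy()
R=rot([180,0,-84]); 
# w2 camera pose: same attitude, offset shifted with the TCP
j=dict(i); j["eye"]=np.array(i["eye"])+np.array([.4425-.4452,.4122-.4128,.178-.1231]); rk(im,j,.4524,.3297,-83.9)
E
```

```text
red x -19.0 -2.5 width 17.029850746268657 red-half widths [16.8 17.2]
white x -1.75 11.75 width 16.613636363636363 red-half widths [16.8 16.5]
red x -18.25 -2.0 width 17.856060606060606 red-half widths [17.5 18. ]
white x -1.0 13.0 width 16.605263157894736 red-half widths [16.8 16.2]
```

Call:
{"api": "carry_out", "payload": {
  "targets": [
    [0.084, 0.0017, 0.03, 0, 0, 0],
    [0.084, 0.0017, 0.03, 0, 0, 0],
    [0, 0, 0.05, 0, 0, 0],
    [0, 0, 0.05, 0, 0, 0],
    [0, 0, 0.036, 0, 0, 0]
  ]
}}

```text
time_s: 5.9
tcp_pos: [0.4524, 0.3293, 0.0251]
eef_rot: [179.9, -0.1, -84.1]
contact_force: [0.5, -0.1, -1.0]
gripper_width: 0.0653
gripper_force: 0.0
```

Call:
{"api": "carry_out", "payload": {
  "targets": [
    [0, 0, 0, 0, 0, 0],
    [0, 0, 0, 0, 0, 0],
    [0, 0, 0, 0, 0, 0],
    [0, 0, 0, 0, 0, 0],
    [0, 0, 0, 0, 0, 0]
  ],
  "hand": 0,
  "squeeze": 40
}}

```text
time_s: 6.52
tcp_pos: [0.4529, 0.3309, 0.0272]
eef_rot: [-179.9, 0.0, -84.0]
contact_force: [-1.5, -1.2, 5.4]
gripper_width: 0.0414
gripper_force: 40.0
```

```bash
python3 -c "
from h import *
s=r.get_state();print(s['tcp_pos'],s['eef_rot'],s['gripper_width'],s['gripper_force'])"
```

```text
[0.4529129  0.33091945 0.02717505] [-1.79947763e+02  4.41162727e-02 -8.39882114e+01] 0.04142600009484971 40.002079010009766
```

```bash
python3 -c "
from h import *
go((.63,.265,.20),(180,0,-87))"
```

```text
turn [-0.001  0.001  0.05 ] then shift [ 0.1502 -0.3468 -0.3456] | at [0.4529 0.3309 0.0272] [-1.7995e+02  4.0000e-02 -8.3990e+01]
```

Call:
{"api": "carry_out", "payload": {
  "targets": [
    [0, 0, -0.1, 0, 0, 0],
    [0, 0, -0.1, 0, 0, 0.05],
    [0, 0, -0.1, 0, 0, 0],
    [0.05, -0.1, -0.0456, 0, 0, 0],
    [0.05, -0.1, 0, 0, 0, 0]
  ]
}}

```text
time_s: 7.15
tcp_pos: [0.5569, 0.2868, 0.2026]
eef_rot: [-179.7, 0.2, -86.9]
contact_force: [0.1, 1.0, -1.6]
gripper_width: 0.0417
gripper_force: 40.0
```

Call:
{"api": "carry_out", "payload": {
  "targets": [
    [0.05, -0.1, 0, 0, 0, 0],
    [0, -0.0468, 0, 0, 0, 0],
    [0, 0, 0, 0, 0, 0],
    [0, 0, 0, 0, 0, 0]
  ]
}}

```text
time_s: 7.65
tcp_pos: [0.6291, 0.2647, 0.1986]
eef_rot: [179.9, -0.0, -87.0]
contact_force: [-0.2, -0.4, -1.5]
gripper_width: 0.0419
gripper_force: 40.0
```

Run:
```python
from h import *
im,i=snap("wrist"); cv2.imwrite("pics/w4.png",im[:,:,::-1]); np.save("w4.npy",im); np.save("w4i.npy",i,allow_pickle=True)
s=r.get_state();print(s['tcp_pos'],s['eef_rot'],s['gripper_width'],s['gripper_force'],s["time_s"])
```

```text
[0.62886386 0.2648966  0.1989935 ] [ 1.79963148e+02 -5.33298354e-03 -8.69786917e+01] 0.04164764401598215 39.999770522117615 7.7
```

View pics/w4.png

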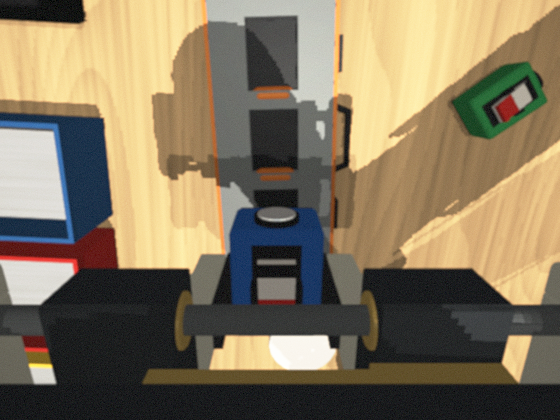

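```bash
cat >> h.py <<'E'
def cutouts(im,i,vmax=72,show=True):
    hsv=cv2.cvtColor(im,cv2.COLOR_RGB2HSV); m=((hsv[...,2]<vmax)&(hsv[...,1]<90)).astype(np.uint8)*255
    m=cv2.morphologyEx(m,cv2.MORPH_OPEN,np.ones((3,3)))
    o=[]
    for c,s,b in blobs(m,500):
        cn=max(cv2.findContours(b,cv2.RETR_EXTERNAL,cv2.CHAIN_APPROX_NONE)[0],key=cv2.contourArea)[:,0,:]
        P=(onplane("wrist",cn,.022,i)[:,:2]*1000).astype(np.float32)
        (cx,cy),(w,h),a=cv2.minAreaRect(P)
        if 35<min(w,h)<55 and 40<max(w,h)<70:
            if w>h: a-=90;w,h=h,w
            o.append((cx,cy,w,h,a,s[0],s[1],s[2],s[3]))
    return np.round(o,1)
E
python3 - <<'E'
from h import *
im=np.load("w4.npy");i=np.load("w4i.npy",allow_pickle=True).item()
for v in(60,72,84):print(cutouts(im,i,v))
hsv=cv2.cvtColor(im,cv2.COLOR_RGB2HSV)
print(hsv[53,236:308,2]);print(hsv[139,238:308,2]);print(hsv[5:190,262,2])
E
```

```text
[[633.8 221.1  43.   55.3   3.8 250.  110.   48.   61. ]]
[[634.1 221.7  44.9  57.3   4.9 250.  109.   49.   64. ]]
[]
[113 111 110 114 112 110 115 116 112 100  78  55  46  50  47  47  45  53
  52  50  48  48  42  56  47  54  51  50  47  48  48  55  68  75  86  85
  83  87  87  88  87  85  90  88  82  87  84  88  86  82  89  86  88  80
  83  93  85  87  83  82  81 117 175 200 209 203 209 206 200 205 201 202]
[109 111 111 113 111 108 113 109 112 118 109  98  79  59  43  35  44  46
  38  46  44  44  41  40  41  37  44  41  37  41  41  41  48  46  51  39
  46  44  39  40  44  39  45  44  33  39  51  37  44  45  41  47  41  43
  42  42  41  41  41  65  90 108 114 109 111 109 110 111 108 109]
[196 195 195 193 194 194 199 195 199 195 186 147  95  72  71  75  74  78
  74  80  80  75  78  78  79  82  81  83  85  75  85  81  80  83  81  78
  76  72  65  55  48  52  47  49  46  48  44  45  51  45  45  50  44  40
  49  41  42  49  48  49  52  55  45  44  52  50  45  50  44  45  49  46
  53  49  47  44  49  52  45  48  52  88 125 150 151 132 123 137 172 186
 195 188 180 162 140 114 114 114 114 112 113 112 115 105  87  56  43  43
  47  43  50  49  39  46  47  47  37  41  44  35  47  49  43  42  44  44
  45  39  43  43  39  39  43  47  41  40  39  39  36  44  41  35  46  35
  39  46  41  40  39  29  27  28  20  30  23  30  23  26  21  25  19  20
  62  96 124 127 125 120 100  91 109 125 132 128 120 108  85  76  79  75
  82  74  75  77  61]
```

Run:
```python
from h import *
im=np.load("w4.npy");i=np.load("w4i.npy",allow_pickle=True).item()
V=cv2.GaussianBlur(cv2.cvtColor(im,cv2.COLOR_RGB2GRAY),(3,3),0).astype(float)
def cross(line,a,b):
    d=np.gradient(line); k=np.arange(a,b); w=np.abs(d[a:b]); w[w<w.max()*.4]=0; return (k*w).sum()/w.sum()
L=[];R=[]
for v in list(range(26,80,4))+list(range(118,158,4)):
    L.append((cross(V[v],240,257),v)); R.append((cross(V[v],291,304),v))
L=onplane("wrist",L,.022,i)[:,:2]*1000;R=onplane("wrist",R,.022,i)[:,:2]*1000
for E in(L,R):
    for sl in(slice(0,14),slice(14,None),slice(None)):
        p=np.polyfit(E[sl,1],E[sl,0],1); print("slope deg",np.degrees(np.arctan(p[0])),"x at y=215,140:",np.polyval(p,[215,140]),np.std(E[sl,0]-np.polyval(p,E[sl,1])))
T0=[(u,cross(V[:,u],10,24)) for u in range(255,290,5)];T1=[(u,cross(V[:,u],103,118)) for u in range(255,292,5)]
B0=[(u,cross(V[:,u],82,91)) for u in range(248,253)]
for T in(T0,T1): print(np.round(onplane("wrist",T,.022,i)[:,:2]*1000,1).tolist())
```

```text
slope deg -4.072303450352388 x at y=215,140: [656.93050215 662.27012927] 0.5615977835005331
slope deg -4.3596663647408525 x at y=215,140: [656.50284233 662.22067149] 0.1455591379301305
slope deg -4.400605097522445 x at y=215,140: [656.52474849 662.29648073] 0.44301100952173
slope deg -4.283990651152361 x at y=215,140: [612.12469937 617.74290347] 0.015146960702780056
slope deg -4.201864304242602 x at y=215,140: [612.32313818 617.83324744] 0.02754281368585229
slope deg -4.137879837291861 x at y=215,140: [612.31210529 617.73801387] 0.03468088992658913
[[655.0, 119.0], [650.8, 118.8], [646.6, 118.3], [642.4, 118.0], [638.2, 117.6], [634.1, 117.2], [629.9, 117.0]]
[[652.5, 194.2], [647.9, 194.0], [643.4, 193.7], [638.9, 193.1], [634.4, 192.9], [629.9, 192.2], [625.3, 192.0], [620.8, 191.8]]
```

```bash
python3 -c "
from h import *
go((.634,.2215,.058),(180,0,-85.8))"
```

```text
turn [ 0.001 -0.    -0.02 ] then shift [ 0.0873 -0.0039  0.282 ] | at [0.6289 0.2649 0.199 ] [ 1.7996e+02 -1.0000e-02 -8.6980e+01]
```

Call:
{"api": "carry_out", "payload": {
  "targets": [
    [0.0873, -0.004, 0, 0, 0, -0.02],
    [0, 0, 0.1, 0, 0, 0],
    [0, 0, 0.1, 0, 0, 0],
    [0, 0, 0.08, 0, 0, 0],
    [0, 0, 0, 0, 0, 0]
  ],
  "squeeze": 55
}}

```text
time_s: 8.32
tcp_pos: [0.6312, 0.2205, 0.0564]
eef_rot: [179.7, -0.2, -85.8]
contact_force: [0.4, 0.9, -1.2]
gripper_width: 0.0417
gripper_force: 55.0
```

Call:
{"api": "carry_out", "payload": {
  "targets": [
    [0, 0, 0, 0, 0, 0]
  ]
}}

```text
time_s: 8.45
tcp_pos: [0.6348, 0.2222, 0.0612]
eef_rot: [-179.9, 0.0, -85.7]
contact_force: [0.5, -0.4, -0.8]
gripper_width: 0.0417
gripper_force: 55.0
```

```bash
python3 -c "
from h import *
go((.634,.2215,.0475),(180,0,-85.8))"
```

```text
turn [-0.002  0.001  0.001] then shift [0.0013 0.0016 0.0275] | at [0.6348 0.2222 0.0612] [-1.7987e+02  4.0000e-02 -8.5730e+01]
```

Call:
{"api": "carry_out", "payload": {
  "targets": [
    [0.001, 0.0015, 0, 0, 0, 0],
    [0, 0, 0.01, 0, 0, 0],
    [0, 0, 0.008, 0, 0, 0],
    [0, 0, 0, 0, 0, 0],
    [0, 0, 0, 0, 0, 0]
  ]
}}

```text
time_s: 9.07
tcp_pos: [0.6333, 0.2207, 0.0501]
eef_rot: [180.0, -0.0, -85.8]
contact_force: [-0.3, 0.4, -1.8]
gripper_width: 0.042
gripper_force: 55.0
```

```bash
python3 -c "
from h import *
go((.634,.2215,.0335),(180,0,-85.8)); print(r.get_state()['contact_force'])"
```

```text
turn [ 0. -0. -0.] then shift [-0.0016 -0.0014  0.0332] | at [0.6333 0.2207 0.0501] [ 1.80e+02 -1.00e-02 -8.58e+01]
[-0.33919423  0.36148419 -1.82359466]
```

Call:
{"api": "carry_out", "payload": {
  "targets": [
    [0, -0.001, 0.006, 0, 0, 0],
    [0, 0, 0.006, 0, 0, 0],
    [0, 0, 0.005, 0, 0, 0],
    [0, 0, 0.005, 0, 0, 0],
    [0, 0, 0, 0, 0, 0]
  ]
}}

```text
time_s: 9.7
tcp_pos: [0.6343, 0.2222, 0.0423]
eef_rot: [-179.9, 0.1, -85.7]
contact_force: [-9.5, 4.3, 19.6]
gripper_width: 0.0414
gripper_force: 55.0
```

Call:
{"api": "carry_out", "payload": {
  "targets": [
    [0, 0, 0.005, 0, 0, 0],
    [0, 0, 0.005, 0, 0, 0],
    [0, 0, 0.003, 0, 0, 0],
    [0, 0, 0, 0, 0, 0]
  ]
}}

```text
time_s: 10.2
tcp_pos: [0.6343, 0.2237, 0.0373]
eef_rot: [-179.8, 0.2, -85.7]
contact_force: [-16.4, 9.6, 29.5]
gripper_width: 0.0416
gripper_force: 55.0
```

Call:
{"api": "carry_out", "payload": {
  "targets": [
    [-0.002, 0.002, 0, 0, 0, 0],
    [0, 0, 0, 0, 0, 0],
    [0, 0, 0, 0, 0, 0]
  ]
}}

```text
time_s: 10.58
tcp_pos: [0.6342, 0.2238, 0.0373]
eef_rot: [-179.7, 0.1, -85.7]
contact_force: [-10.4, 5.4, 26.2]
gripper_width: 0.0418
gripper_force: 55.0
```

Call:
{"api": "carry_out", "payload": {
  "targets": [
    [-0.002, 0.002, 0.002, 0, 0, 0],
    [0, 0, 0.002, 0, 0, 0],
    [0, 0, 0, 0, 0, 0]
  ]
}}

```text
time_s: 10.95
tcp_pos: [0.6341, 0.224, 0.0371]
eef_rot: [-179.6, 0.1, -85.7]
contact_force: [-10.5, -0.1, 39.0]
gripper_width: 0.042
gripper_force: 55.0
```

Call:
{"api": "carry_out", "payload": {
  "targets": [
    [0, 0, 0, 0, 0, 0]
  ]
}}

```text
time_s: 11.08
tcp_pos: [0.6342, 0.224, 0.0371]
eef_rot: [-179.6, 0.1, -85.7]
contact_force: [-10.4, -0.4, 38.2]
gripper_width: 0.0415
gripper_force: 55.0
```

Call:
{"api": "carry_out", "payload": {
  "targets": [
    [0, 0, -0.008, 0, 0, 0],
    [0, 0, 0, 0, 0, 0],
    [0, 0, 0, 0, 0, 0],
    [0, 0, 0, 0, 0, 0]
  ],
  "hand": 0.75
}}

```text
time_s: 11.58
tcp_pos: [0.6314, 0.2223, 0.0339]
eef_rot: [179.9, -0.0, -85.8]
contact_force: [-0.5, 0.1, -0.1]
gripper_width: 0.0654
gripper_force: 0.0
```

Call:
{"api": "carry_out", "payload": {
  "targets": [
    [0, 0, -0.1, 0, 0, 0],
    [-0.05, 0, -0.1, 0, 0, 0],
    [-0.06, 0, -0.06, 0, 0, 0],
    [-0.06, 0, 0, 0, 0, 0],
    [0, 0, 0, 0, 0, 0]
  ]
}}

```text
time_s: 12.2
tcp_pos: [0.6247, 0.3093, 0.1634]
eef_rot: [179.9, -0.0, -85.7]
contact_force: [-0.4, 0.2, -0.5]
gripper_width: 0.0656
gripper_force: 0.0
```

Call:
{"api": "carry_out", "payload": {
  "targets": [
    [0, 0, 0, 0, 0, 0],
    [0, 0, 0, 0, 0, 0]
  ]
}}

```text
time_s: 12.45
tcp_pos: [0.6252, 0.3065, 0.1636]
eef_rot: [179.9, -0.1, -85.8]
contact_force: [-0.8, 0.4, -0.1]
gripper_width: 0.066
gripper_force: 0.0
```

Run:
```python
from h import *
im,i=snap("wrist"); cv2.imwrite("pics/w5.png",im[:,:,::-1]); np.save("w5.npy",im); np.save("w5i.npy",i,allow_pickle=True)
s=r.get_state();print(s['tcp_pos'],s['eef_rot'],s['gripper_width'],s["time_s"])
for z in(.046,.052):print(lamp(im,i,"b",z))
```

```text
[0.62533127 0.30654064 0.16386602] [ 1.79938864e+02 -4.84469955e-02 -8.58438840e+01] 0.06570171131501568 12.5
[[  0.6348   0.2234 -85.8356  42.2692  56.6068 -13.9012]]
[[  0.6348   0.2234 -85.8356  41.3248  55.342  -13.915 ]]
```

View pics/w5.png

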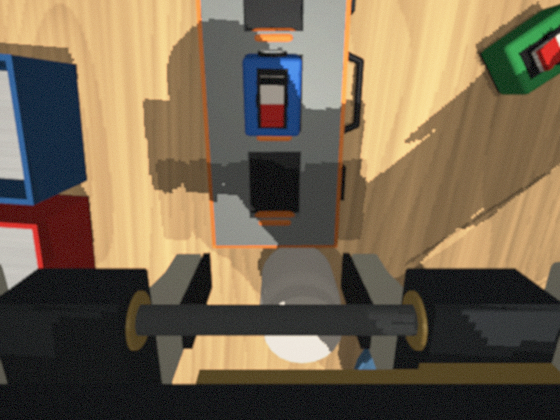

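```bash
python3 -c "
from h import *
go((.634,.2365,.085),(180,0,-85.8))"
```

```text
turn [ 0.001 -0.001 -0.001] then shift [ 0.141  -0.007   0.1577] | at [0.6253 0.3065 0.1639] [ 1.7994e+02 -5.0000e-02 -8.5840e+01]
```

Call:
{"api": "carry_out", "payload": {
  "targets": [
    [0.07, -0.0035, 0.05, 0, 0, 0],
    [0.071, -0.0035, 0.057, 0, 0, 0],
    [0, 0, 0.05, 0, 0, 0],
    [0, 0, 0, 0, 0, 0],
    [0, 0, 0, 0, 0, 0]
  ],
  "hand": 0
}}

```text
time_s: 13.12
tcp_pos: [0.6347, 0.2376, 0.0871]
eef_rot: [-179.9, 0.0, -85.8]
contact_force: [0.1, 0.2, 1.1]
gripper_width: 0.021
gripper_force: 0.0
```

Call:
{"api": "carry_out", "payload": {
  "targets": [
    [0, 0, 0, 0, 0, 0],
    [0, 0, 0.01, 0, 0, 0],
    [0, 0, 0.01, 0, 0, 0],
    [0, 0, 0, 0, 0, 0]
  ]
}}

```text
time_s: 13.62
tcp_pos: [0.6337, 0.2372, 0.0755]
eef_rot: [179.9, -0.0, -85.8]
contact_force: [-0.8, 1.4, -0.0]
gripper_width: 0.0003
gripper_force: 0.0
```

Call:
{"api": "carry_out", "payload": {
  "targets": [
    [0, 0, 0.006, 0, 0, 0],
    [0, 0, 0.006, 0, 0, 0],
    [0, 0, 0, 0, 0, 0]
  ]
}}

```text
time_s: 14.0
tcp_pos: [0.6339, 0.2372, 0.0698]
eef_rot: [180.0, -0.0, -85.8]
contact_force: [0.9, -0.5, -0.2]
gripper_width: 0.0007
gripper_force: 0.0
```

Call:
{"api": "carry_out", "payload": {
  "targets": [
    [0, 0, 0.006, 0, 0, 0],
    [0, 0, 0.006, 0, 0, 0],
    [0, 0, 0, 0, 0, 0]
  ]
}}

```text
time_s: 14.38
tcp_pos: [0.6346, 0.2375, 0.065]
eef_rot: [-179.9, 0.0, -85.8]
contact_force: [-1.3, 0.2, 4.3]
gripper_width: 0.0006
gripper_force: 2.3
```

Call:
{"api": "carry_out", "payload": {
  "targets": [
    [0, 0, 0.006, 0, 0, 0],
    [0, 0, 0.004, 0, 0, 0],
    [0, 0, 0, 0, 0, 0]
  ]
}}

```text
time_s: 14.75
tcp_pos: [0.6354, 0.2376, 0.0638]
eef_rot: [-179.8, 0.0, -85.7]
contact_force: [-7.5, -1.5, 28.6]
gripper_width: 0.0002
gripper_force: 12.2
```

Run:
```python
from h import *
im=np.load("w5.npy");i=np.load("w5i.npy",allow_pickle=True).item()
V=cv2.GaussianBlur(cv2.cvtColor(im,cv2.COLOR_RGB2GRAY),(3,3),0).astype(float)
def cross(line,a,b):
    d=np.gradient(line); k=np.arange(a,b); w=np.abs(d[a:b]); w[w<w.max()*.4]=0; return (k*w).sum()/w.sum()
L=[(cross(V[v],242,258),v) for v in range(160,208,4)];R=[(cross(V[v],292,306),v) for v in range(160,208,4)]
for E in(L,R):
    P=onplane("wrist",E,.022,i)[:,:2]*1000;p=np.polyfit(P[:,1],P[:,0],1);print(p,np.polyval(p,[222,297]),P[:,1].min(),P[:,1].max())
T=[(u,cross(V[:,u],145,160)) for u in range(258,295,6)];print(np.round(onplane("wrist",T,.022,i)[:,:2]*1000,1).tolist())
# case outer orange border
o=mask(im,(5,150,120),(18,255,255))
for v in(150,170,190,210):
    us=np.where(o[v])[0];print(v,us.min(),us.max(),np.round(onplane("wrist",[(us.min(),v),(us.max(),v)],.022,i)[:,:2]*1000,1).tolist())
s=r.get_state();print(s['tcp_pos'],s['contact_force'],s['moment'])
```

```text
[-9.89155323e-03  6.53193044e+02] [650.99711868 650.25525219] 276.49787438549964 315.6344867728129
[-4.98263812e-02  6.21265081e+02] [610.20362434 606.46664575] 273.3334161649133 312.2881908016771
[[643.7, 268.8], [638.7, 268.4], [633.7, 268.0], [628.6, 267.5], [623.6, 267.2], [618.6, 266.8], [613.6, 266.5]]
150 206 342 [[687.3, 270.6], [573.5, 262.4]]Traceback (most recent call last):
  File "<stdin>", line 13, in <module>
    return umr_minimum(a, axis, None, out, keepdims, initial, where)
ValueError: zero-size array to reduction operation minimum which has no identity
```

Call:
{"api": "carry_out", "payload": {
  "targets": [
    [0, 0, -0.006, 0, 0, 0],
    [0.004, 0.006, 0, 0, 0, 0],
    [0, 0, 0.006, 0, 0, 0],
    [0, 0, 0, 0, 0, 0],
    [0, 0, 0, 0, 0, 0]
  ]
}}

```text
time_s: 15.38
tcp_pos: [0.6345, 0.2371, 0.064]
eef_rot: [-179.5, 0.2, -85.7]
contact_force: [-3.6, 2.0, 21.8]
gripper_width: 0.0004
gripper_force: 10.6
```

Call:
{"api": "carry_out", "payload": {
  "targets": [
    [0, 0.004, 0, 0, 0, 0],
    [0, 0, 0, 0, 0, 0]
  ]
}}

```text
time_s: 15.62
tcp_pos: [0.6337, 0.2371, 0.0642]
eef_rot: [-179.4, 0.2, -85.7]
contact_force: [2.2, 0.6, 18.7]
gripper_width: 0.0002
gripper_force: 8.9
```

Call:
{"api": "carry_out", "payload": {
  "targets": [
    [0, 0, -0.08, 0, 0, 0],
    [-0.04, 0.1, -0.02, 0, 0, 0],
    [-0.05, 0.1, 0.02, 0, 0, 0],
    [-0.05, 0.1, 0, 0, 0, 0],
    [0, 0, 0, 0, 0, 0]
  ]
}}

```text
time_s: 16.25
tcp_pos: [0.4717, 0.2948, 0.0996]
eef_rot: [180.0, 0.0, -85.6]
contact_force: [-0.1, -0.3, 0.8]
gripper_width: 0.0004
gripper_force: 0.0
```

Call:
{"api": "carry_out", "payload": {
  "targets": [
    [0, 0, 0, 0, 0, 0],
    [0, 0, 0, 0, 0, 0]
  ]
}}

```text
time_s: 16.5
tcp_pos: [0.4753, 0.2936, 0.0991]
eef_rot: [-180.0, -0.0, -85.9]
contact_force: [0.3, 0.5, 0.6]
gripper_width: 0.0004
gripper_force: 0.0
```

Run:
```python
from h import *
im,i=snap("wrist"); np.save("w6.npy",im); np.save("w6i.npy",i,allow_pickle=True)
s=r.get_state();print(s['tcp_pos'],s['eef_rot'],s["time_s"])
print(proj("wrist",[[.634,.2234,.046],[.634,.2234,.052]],i))
c=cv2.resize(im[0:240,0:320],None,fx=2.5,fy=2.5);cv2.imwrite("pics/w6.png",c[:,:,::-1])
```

```text
[0.47533656 0.29339429 0.09897143] [ 1.79998539e+02 -7.97554219e-03 -8.58789370e+01] 16.55
[[  4.06092284 100.00294296]
 [ -4.14902857 100.16644521]]
```

View pics/w6.png

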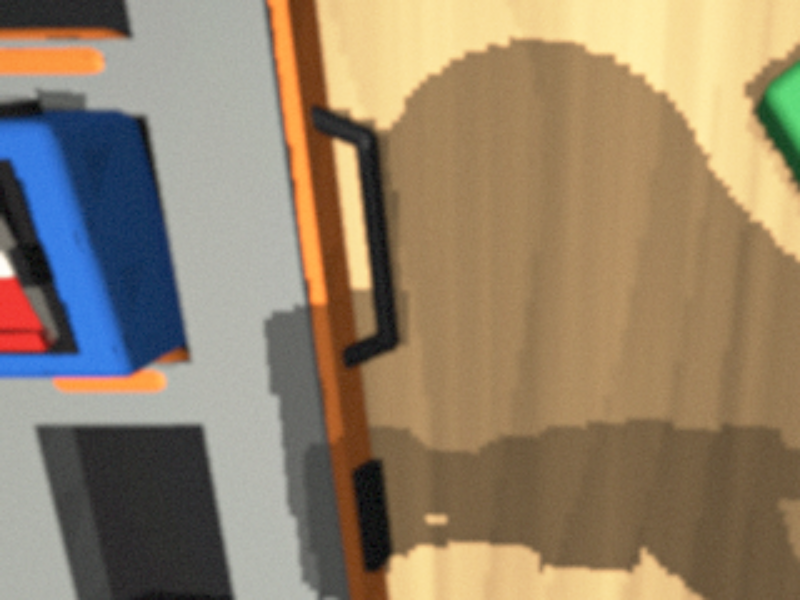

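Run:
```python
from h import *
im=np.load("w6.npy");i=np.load("w6i.npy",allow_pickle=True).item()
e,_=ray("wrist",[(0,0)],i)
for v in(60,75,90,105,120,135):
    g=cv2.GaussianBlur(im,(3,3),0)[v].astype(float); b=g[:,2]-g[:,0]; V=g[:,2]
    def cr(l,a,c):
        d=np.abs(np.gradient(l))[a:c];d[d<d.max()*.5]=0;return (np.arange(a,c)*d).sum()/d.sum()
    t=24+(v-48)*.245;ub=58+(v-46)*.175
    ut=cr(V,int(t)-5,int(t)+6); ub=cr(g[:,0],int(ub)-5,int(ub)+9)
    pb=onplane("wrist",[(ub,v)],.022,i)[0]
    _,d=ray("wrist",[(ut,v)],i);d=d[0]
    # face plane through pb with normal (cos4.2,sin4.2)
    n=np.array([np.cos(np.radians(4.2)),np.sin(np.radians(4.2)),0]); p=e+d*((pb-e)@n/(d@n))
    print(v,round(ut,2),round(ub,2),np.round(pb*1000,1),np.round(p*1000,1))
```

```text
60 23.55 60.43 [613.9 199.1  22. ] [613.7 202.   55.3]
75 28.17 63.08 [613.3 207.5  22. ] [613.2 209.2  54.1]
90 33.43 65.98 [612.5 216.2  22. ] [612.5 216.6  52.6]
105 38.15 68.55 [611.9 225.1  22. ] [612.  224.4  51.1]
120 43.13 71.43 [611.1 234.3  22. ] [611.2 232.4  49.7]
135 47.7 74.01 [610.5 243.7  22. ] [610.7 240.8  48.2]
```

```bash
python3 -c "
from h import *
go((.634,.2105,.075),(180,0,-85.8))"
```

```text
turn [ 0.    -0.    -0.001] then shift [ 0.1886 -0.3043  0.0479] | at [0.4753 0.2934 0.099 ] [ 1.800e+02 -1.000e-02 -8.588e+01]
```

Call:
{"api": "carry_out", "payload": {
  "targets": [
    [0.0629, -0.1014, 0, 0, 0, 0],
    [0.0629, -0.1014, 0, 0, 0, 0],
    [0.0629, -0.1014, 0, 0, 0, 0],
    [0, 0, 0.0479, 0, 0, 0],
    [0, 0, 0, 0, 0, 0]
  ],
  "hand": 0.24
}}

```text
time_s: 17.18
tcp_pos: [0.6326, 0.2085, 0.0725]
eef_rot: [179.7, -0.1, -86.0]
contact_force: [-0.9, -0.2, 0.4]
gripper_width: 0.0209
gripper_force: 0.0
```

Call:
{"api": "carry_out", "payload": {
  "targets": [
    [0, 0, 0, 0, 0, 0],
    [0, 0, 0.01, 0, 0, 0],
    [0, 0, 0.01, 0, 0, 0],
    [0, 0, 0.006, 0, 0, 0],
    [0, 0, 0, 0, 0, 0]
  ]
}}

```text
time_s: 17.8
tcp_pos: [0.6331, 0.2111, 0.0627]
eef_rot: [-180.0, 0.0, -85.8]
contact_force: [-1.0, 0.8, 3.0]
gripper_width: 0.021
gripper_force: 1.7
```

Call:
{"api": "carry_out", "payload": {
  "targets": [
    [0, 0, 0.006, 0, 0, 0],
    [0, 0, 0.006, 0, 0, 0],
    [0, 0, 0, 0, 0, 0]
  ]
}}

```text
time_s: 18.18
tcp_pos: [0.6337, 0.2111, 0.0616]
eef_rot: [-179.8, -0.0, -85.7]
contact_force: [-12.7, -3.3, 35.6]
gripper_width: 0.0213
gripper_force: 17.5
```

Call:
{"api": "carry_out", "payload": {
  "targets": [
    [0, 0, -0.1, 0, 0, 0],
    [0, 0, 0, 0, 0.087, 0],
    [0, 0, 0, 0, 0.088, 0],
    [0, 0, 0, 0, 0, 0],
    [0, 0, 0, 0, 0, 0]
  ],
  "hand": 0.75
}}

```text
time_s: 18.8
tcp_pos: [0.6328, 0.211, 0.1059]
eef_rot: [180.0, -10.4, -85.8]
contact_force: [0.0, -1.0, -0.1]
gripper_width: 0.0637
gripper_force: 0.0
```

```bash
python3 -c "
from h import *
s=r.get_state();print(s['gripper_width'])
R=(rot((180,0,-85.8))*Ro.from_euler('y',10.5,degrees=True)).as_euler('xyz',degrees=True);print(R)
go((.634,.2215,.0386),R)"
```

```text
0.06365735020494777
[180.  -10.5 -85.8]
turn [0.001 0.001 0.   ] then shift [-0.045  -0.0039  0.1285] | at [0.6328 0.211  0.1059] [179.97 -10.44 -85.78]
```

Call:
{"api": "carry_out", "payload": {
  "targets": [
    [-0.045, -0.004, 0.02, 0, 0, 0],
    [0, 0, 0.05, 0, 0, 0],
    [0, 0, 0.04, 0, 0, 0],
    [0, 0, 0.0185, 0, 0, 0],
    [0, 0, 0, 0, 0, 0]
  ]
}}

```text
time_s: 19.42
tcp_pos: [0.6342, 0.2211, 0.0382]
eef_rot: [179.9, -10.5, -85.8]
contact_force: [-0.5, 0.4, 0.8]
gripper_width: 0.0656
gripper_force: 0.0
```

Call:
{"api": "carry_out", "payload": {
  "targets": [
    [0, 0, 0, 0, 0, 0],
    [0, 0, 0, 0, 0, 0],
    [0, 0, 0, 0, 0, 0],
    [0, 0, 0, 0, 0, 0],
    [0, 0, 0, 0, 0, 0]
  ],
  "hand": 0,
  "squeeze": 40
}}

```text
time_s: 20.05
tcp_pos: [0.6346, 0.2216, 0.0395]
eef_rot: [-180.0, -10.5, -85.8]
contact_force: [-0.6, 0.6, 4.9]
gripper_width: 0.0414
gripper_force: 40.0
```

Call:
{"api": "carry_out", "payload": {
  "targets": [
    [-0.003, 0, -0.016, 0, 0, 0],
    [-0.006, 0, -0.03, 0, 0, 0],
    [-0.01, 0, -0.05, 0, 0, 0],
    [0, 0, 0, 0, -0.0875, 0],
    [0, 0, 0, 0, -0.0875, 0]
  ]
}}

```text
time_s: 20.68
tcp_pos: [0.6331, 0.2408, 0.0857]
eef_rot: [-179.9, 0.2, -85.7]
contact_force: [-0.1, -1.3, -1.6]
gripper_width: 0.0416
gripper_force: 40.0
```

Call:
{"api": "carry_out", "payload": {
  "targets": [
    [0, 0, 0, 0, 0, 0],
    [0, 0, 0, 0, 0, 0]
  ]
}}

```text
time_s: 20.92
tcp_pos: [0.6332, 0.2395, 0.0849]
eef_rot: [-180.0, -0.1, -85.8]
contact_force: [0.7, -0.0, -1.4]
gripper_width: 0.0416
gripper_force: 40.0
```

Run:
```python
from h import *
im,i=snap("wrist");s=r.get_state();print(s['tcp_pos'],s['eef_rot'],s["time_s"],s['gripper_width'],s['contact_force'])
cv2.imwrite("pics/w7.png",im[180:400,150:410][:,:,::-1].repeat(2,0).repeat(2,1))
```

```text
[0.63299929 0.23970787 0.08459074] [-1.79999559e+02 -7.14837884e-02 -8.57735102e+01] 20.975 0.04188943248481924 [-0.30253247  0.58037779 -1.05720777]
```

View pics/w7.png

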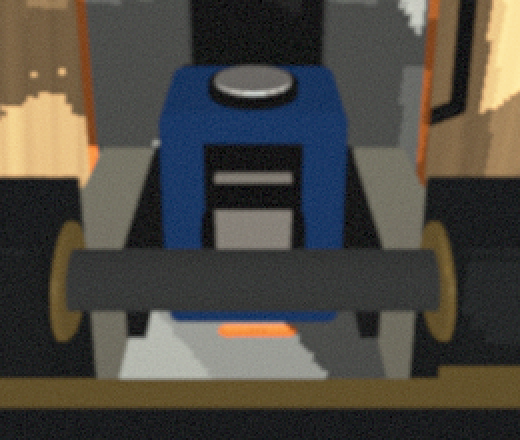

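Run:
```python
from h import *
i=r.camera_info("wrist");s=r.get_state();T=rot(s['eef_rot'])
q=lambda p:np.round(proj("wrist",s['tcp_pos']+T.apply(np.array(p)/1000),i)[0],1)
for dx in(-2,0,2):
  for h in(23,25,27):
    # lens centre, lens-end top corners (28,+-21), red-end top edge (-28,21)
    print(dx,h,q([32+dx,0,h-25.5]),q([28+dx,21,h-38]),q([28+dx,-21,h-38]),q([-28+dx,-15,h-38]))
```

```text
-2 23 [277.5 220.5] [327.2 239.6] [228.  239.6] [245.7 348.7]
-2 25 [277.5 219. ] [326.6 237.8] [228.6 237.7] [246.1 345.8]
-2 27 [277.5 217.6] [325.9 235.9] [229.2 235.9] [246.4 343. ]
0 23 [277.5 216.4] [327.4 235.2] [227.8 235.2] [245.6 345.2]
0 25 [277.5 214.9] [326.8 233.4] [228.4 233.4] [246.  342.4]
0 27 [277.5 213.5] [326.1 231.7] [229.  231.6] [246.3 339.6]
2 23 [277.5 212.2] [327.6 230.8] [227.6 230.8] [245.5 341.7]
2 25 [277.5 210.8] [327.  229.1] [228.2 229. ] [245.8 338.9]
2 27 [277.5 209.4] [326.3 227.4] [228.8 227.3] [246.2 336.1]
```

Run:
```python
from h import *
a=np.load("w4.npy");b=cv2.imread("pics/w7.png")[::2,::2,::-1]
B=np.zeros_like(a);B[180:400,150:410]=b
for n,im in(("w4",a),("w7",B)):
    m=mask(im,(105,110,25),(128,255,255))
    print(n,[ (u,np.where(m[200:360,u])[0].min()+200,np.where(m[200:360,u])[0].max()+200) for u in(240,245,250,305,310)], [(v,np.where(m[v,200:350])[0].min()+200,np.where(m[v,200:350])[0].max()+200) for v in(225,235,245,255,265)])
    g=cv2.cvtColor(im,cv2.COLOR_RGB2GRAY);print(g[240:310,277])
```

```text
w4 [(240, np.int64(210), np.int64(303)), (245, np.int64(209), np.int64(304)), (250, np.int64(209), np.int64(303)), (305, np.int64(208), np.int64(304)), (310, np.int64(208), np.int64(303))] [(225, np.int64(233), np.int64(320)), (235, np.int64(230), np.int64(323)), (245, np.int64(231), np.int64(322)), (255, np.int64(229), np.int64(323)), (265, np.int64(229), np.int64(323))]
[ 54  50  53  49  51  36  20  16  20  26  24  14  19  14  25  27  26  15
  39  71 105 120 127 116  83  41  23  19  24  24  19  22  20  15  17  20
  26  59 104 123 133 129 131 127 131 130 127 129 129 125 127 131 132 132
 128 125 129 132 125 103  68  41  51  52  54  57  48  47  46  54]
w7 [(240, np.int64(214), np.int64(339)), (245, np.int64(213), np.int64(339)), (250, np.int64(212), np.int64(339)), (305, np.int64(213), np.int64(340)), (310, np.int64(213), np.int64(340))] [(225, np.int64(234), np.int64(318)), (235, np.int64(231), np.int64(321)), (245, np.int64(230), np.int64(323)), (255, np.int64(229), np.int64(324)), (265, np.int64(229), np.int64(323))]
[ 52  51  45  49  58  55  50  53  54  53  57  44  37  24   8  21  14  23
  20   9  27  24  21  15  22  48  83 116 125 128 118  84  45  13  26  23
  22  24  19  23  26  22  16  27  63 104 129 131 133 132 129 128 130 133
 128 129 128 127 132 130 127 135 132 128  95  63  49  45  49  49]
```

```bash
python3 -c "
from h import *
go((.6335,.2195,.052),(180,0,-85.8))"
```

```text
turn [-0.    -0.001  0.   ] then shift [0.0404 0.002  0.0652] | at [0.633  0.2397 0.0846] [-1.800e+02 -7.000e-02 -8.577e+01]
```

Call:
{"api": "carry_out", "payload": {
  "targets": [
    [0.0404, 0.002, 0.03, 0, 0, 0],
    [0, 0, 0.035, 0, 0, 0],
    [0, 0, 0, 0, 0, 0],
    [0, 0, 0, 0, 0, 0],
    [0, 0, 0, 0, 0, 0]
  ],
  "squeeze": 58
}}

```text
time_s: 21.6
tcp_pos: [0.6339, 0.2196, 0.0524]
eef_rot: [-180.0, 0.0, -85.8]
contact_force: [-0.2, -0.1, -1.4]
gripper_width: 0.0415
gripper_force: 58.0
```

Call:
{"api": "carry_out", "payload": {
  "targets": [
    [0, 0, 0.006, 0, 0, 0],
    [0, 0, 0.006, 0, 0, 0],
    [0, 0, 0.004, 0, 0, 0],
    [0, 0, 0, 0, 0, 0],
    [0, 0, 0, 0, 0, 0]
  ]
}}

```text
time_s: 22.22
tcp_pos: [0.6335, 0.2192, 0.0439]
eef_rot: [-180.0, 0.0, -85.8]
contact_force: [-0.0, 0.7, -1.7]
gripper_width: 0.042
gripper_force: 58.0
```

Call:
{"api": "carry_out", "payload": {
  "targets": [
    [0, 0, 0.004, 0, 0, 0],
    [0, 0, 0.004, 0, 0, 0],
    [0, 0, 0, 0, 0, 0]
  ]
}}

```text
time_s: 22.6
tcp_pos: [0.6335, 0.2191, 0.0397]
eef_rot: [180.0, -0.0, -85.8]
contact_force: [0.1, -0.5, -2.0]
gripper_width: 0.0415
gripper_force: 58.0
```

Call:
{"api": "carry_out", "payload": {
  "targets": [
    [0, 0, 0.004, 0, 0, 0],
    [0, 0, 0, 0, 0, 0]
  ]
}}

```text
time_s: 22.85
tcp_pos: [0.6336, 0.2191, 0.0378]
eef_rot: [-180.0, -0.0, -85.8]
contact_force: [1.0, -0.4, -0.7]
gripper_width: 0.0416
gripper_force: 58.0
```

Call:
{"api": "carry_out", "payload": {
  "targets": [
    [0, 0, 0.004, 0, 0, 0],
    [0, 0, 0.004, 0, 0, 0],
    [0, 0, 0, 0, 0, 0]
  ]
}}

```text
time_s: 23.22
tcp_pos: [0.6336, 0.219, 0.035]
eef_rot: [-180.0, -0.0, -85.8]
contact_force: [-2.4, -3.0, 7.5]
gripper_width: 0.0412
gripper_force: 58.0
```

Call:
{"api": "carry_out", "payload": {
  "targets": [
    [0, 0, 0.004, 0, 0, 0],
    [0, 0, 0.003, 0, 0, 0],
    [0, 0, 0, 0, 0, 0]
  ]
}}

```text
time_s: 23.6
tcp_pos: [0.6336, 0.2189, 0.0348]
eef_rot: [-179.9, -0.0, -85.7]
contact_force: [-12.2, -4.4, 30.6]
gripper_width: 0.0418
gripper_force: 58.0
```

Call:
{"api": "carry_out", "payload": {
  "targets": [
    [0, 0, -0.007, 0, 0, 0],
    [0, 0, 0, 0, 0, 0],
    [0, 0, 0, 0, 0, 0],
    [0, 0, 0, 0, 0, 0]
  ],
  "hand": 0.75
}}

```text
time_s: 24.1
tcp_pos: [0.6333, 0.2191, 0.0332]
eef_rot: [180.0, -0.0, -85.8]
contact_force: [0.0, 0.4, 0.3]
gripper_width: 0.0654
gripper_force: 0.0
```

Call:
{"api": "carry_out", "payload": {
  "targets": [
    [0, 0, -0.08, 0, 0, 0],
    [-0.04, 0.1, -0.06, 0, 0, 0],
    [-0.06, 0.1, 0, 0, 0, 0],
    [-0.06, 0.08, 0, 0, 0, 0],
    [0, 0, 0, 0, 0, 0]
  ]
}}

```text
time_s: 24.72
tcp_pos: [0.4858, 0.2902, 0.1043]
eef_rot: [-180.0, 0.0, -85.6]
contact_force: [0.2, 0.0, -0.4]
gripper_width: 0.0656
gripper_force: 0.0
```

Call:
{"api": "carry_out", "payload": {
  "targets": [
    [0, 0, 0, 0, 0, 0],
    [0, 0, 0, 0, 0, 0]
  ],
  "hand": 0
}}

```text
time_s: 24.98
tcp_pos: [0.4887, 0.2883, 0.1036]
eef_rot: [180.0, -0.0, -85.9]
contact_force: [1.2, 0.1, -0.1]
gripper_width: 0.051
gripper_force: 0.0
```

```bash
cat > side.py <<'E'
from h import *
import sys
def side(im,i,col,yaw=4.2):
    "z of the lamp's top edge along its -x side face, in a view from -x"
    lo,hi={"b":((105,90,20),(125,255,255)),"g":((55,90,20),(85,255,255))}[col]
    m=mask(im,lo,hi); e=np.array(i["eye"]); n=np.array([np.cos(np.radians(yaw)),np.sin(np.radians(yaw)),0])
    g=cv2.GaussianBlur(im,(3,3),0).astype(float)
    bl=[b for b in blobs(m,300) if onplane("wrist",[b[0]],.04,i)[0,0]>.57]
    out=[]
    for c,s,b in bl:
        for v in range(s[1]+10,s[1]+s[3]-9,5):
            us=np.where(b[v])[0]; ub=us.max()+.5
            lum=g[v].max(1); d=np.abs(np.gradient(lum)); a=int(ub)-50; 
            a=max(a,us.min()+2); k=a+int(np.argmax(d[a:int(ub)-5])); w=d[k-3:k+4]; ut=(np.arange(k-3,k+4)*w).sum()/w.sum()
            pb=onplane("wrist",[(ub,v)],.022,i)[0]; _,r_=ray("wrist",[(ut,v)],i); p=e+r_[0]*((pb-e)@n/(r_[0]@n)); out.append((v,ut,ub,*(pb[:2]*1000),*(p[1:]*1000)))
    return np.round(out,1)
E
python3 - <<'E'
from side import *
im,i=snap("wrist"); np.save("w8.npy",im);np.save("w8i.npy",i,allow_pickle=True)
s=r.get_state();print(s['tcp_pos'],s["time_s"]); print(side(im,i,"b"))
print(lamp(im,i,"g"))
E
```

```text
[0.48872187 0.28814604 0.10352718] 25.025
[[ 63.   62.8  85.5 614.6 194.1 196.1  46.8]
 [ 68.   46.2  86.5 614.2 197.  199.8  62.8]
 [ 73.   46.4  87.5 613.9 199.9 202.2  63.5]
 [ 78.   47.3  87.5 614.2 202.8 204.6  62.9]
 [ 83.   48.2  88.5 613.8 205.8 207.   63.1]
 [ 88.   48.6  89.5 613.5 208.7 209.5  63.8]
 [ 93.   49.4  90.5 613.1 211.7 211.9  64.1]
 [ 98.   50.4  91.5 612.8 214.7 214.4  64.3]
 [103.   51.8  91.5 613.  217.8 216.9  63.1]
 [108.   53.1  92.5 612.7 220.9 219.4  63. ]
 [113.   53.8  93.5 612.3 224.  222.   63.5]
 [118.   54.4  94.5 612.  227.1 224.5  64. ]
 [123.   55.3  95.5 611.6 230.2 227.   64.3]
 [128.   57.1  95.5 611.9 233.4 229.8  62.7]
 [133.   58.   96.5 611.5 236.6 232.4  63. ]
 [138.   58.7  97.5 611.1 239.8 235.   63.5]
 [143.   76.7  98.5 610.7 243.1 239.8  47.4]]
[[   0.4364    0.1767 -140.3259   59.6536   40.5266   -6.2799]]
```

```bash
sed -i 's/int(ub)-50/int(ub)-29/' side.py
python3 - <<'E'
from side import *
im=np.load("w8.npy");i=np.load("w8i.npy",allow_pickle=True).item()
print(side(im,i,"b")[::3,[4,6]])
g=lamp(im,i,"g")[0]; a=np.radians(g[2]); u=np.array([np.cos(a),np.sin(a)])
for yaw in (g[2],g[2]+180):
    p=g[:2]-u*.0; q=p-.085*np.array([np.cos(np.radians(yaw)),np.sin(np.radians(yaw))]); print("cam-over TCP",q,np.hypot(*q))
go((.50,.24,.15),(180,0,-140))
E
```

```text
[[194.1  46.8]
 [202.8  46.6]
 [211.7  47.4]
 [220.9  46.7]
 [230.2  47.1]
 [239.8  46.5]]
cam-over TCP [0.5018235 0.2309657] 0.552423729586446
cam-over TCP [0.3709765 0.1224343] 0.3906580640276112
turn [ 0.    -0.001  0.902] then shift [ 0.0446 -0.0883 -0.0929] | at [0.4887 0.2881 0.1035] [ 1.7998e+02 -2.0000e-02 -8.5880e+01]
```

Call:
{"api": "carry_out", "payload": {
  "targets": [
    [0, 0, -0.093, 0, 0, 0.15],
    [0, 0, 0, 0, 0, 0.15],
    [0, 0, 0, 0, 0, 0.15],
    [0, 0, 0, 0, 0, 0.15],
    [0, 0, 0, 0, 0, 0.15]
  ]
}}

```text
time_s: 25.65
tcp_pos: [0.4887, 0.288, 0.1501]
eef_rot: [-180.0, -0.0, -131.2]
contact_force: [-0.9, 0.5, -0.9]
gripper_width: 0.0011
gripper_force: 0.0
```

Call:
{"api": "carry_out", "payload": {
  "targets": [
    [0, 0, 0, 0, 0, 0.152],
    [0.056, -0.104, 0, 0, 0, 0],
    [0, 0, 0, 0, 0, 0],
    [0, 0, 0, 0, 0, 0],
    [0, 0, 0, 0, 0, 0]
  ]
}}

```text
time_s: 26.28
tcp_pos: [0.5004, 0.2312, 0.1503]
eef_rot: [-180.0, -0.0, -139.9]
contact_force: [0.2, 0.3, 0.3]
gripper_width: 0.0007
gripper_force: 0.0
```

Run:
```python
from rk import *
s=r.get_state();print(s['tcp_pos'],s['eef_rot'],s["time_s"])
im,i=snap("wrist");np.save("g1.npy",im);np.save("g1i.npy",i,allow_pickle=True)
L=lamp(im,i,"g")[0];print(L);rk(im,i,*L[:3])
u=np.array([np.cos(np.radians(L[2])),np.sin(np.radians(L[2]))])
go((*(L[:2]-u*.0165),.075),(180,0,L[2]))
```

```text
[0.50035447 0.23119253 0.15029925] [-1.79999760e+02 -5.22169964e-06 -1.39930642e+02] 26.275
[   0.434     0.175  -139.9162   54.9125   40.7385  -10.0062]
red x -18.25 -2.0 width 17.53409090909091 red-half widths [17.  17.8]
white x -1.25 13.25 width 18.18220338983051 red-half widths [18.2 18. ]
turn [-0.  0.  0.] then shift [ 0.141  -0.0009  0.1506] | at [0.5003 0.2314 0.1503] [-180.      0.   -139.91]
```

Call:
{"api": "carry_out", "payload": {
  "targets": [
    [0.0705, -0.0005, 0.0753, 0, 0, 0],
    [0.0705, -0.0005, 0.0753, 0, 0, 0],
    [0, 0, 0, 0, 0, 0],
    [0, 0, 0.016, 0, 0, 0],
    [0, 0, 0.01, 0, 0, 0]
  ]
}}

```text
time_s: 26.95
tcp_pos: [0.4473, 0.1862, 0.0622]
eef_rot: [180.0, 0.1, -139.9]
contact_force: [0.1, 0.5, -0.5]
gripper_width: 0.0003
gripper_force: 0.0
```

Call:
{"api": "carry_out", "payload": {
  "targets": [
    [0, 0, 0.006, 0, 0, 0],
    [0, 0, 0.006, 0, 0, 0],
    [0, 0, 0.006, 0, 0, 0],
    [0, 0, 0.006, 0, 0, 0],
    [0, 0, 0, 0, 0, 0]
  ]
}}

```text
time_s: 27.58
tcp_pos: [0.4488, 0.1872, 0.0522]
eef_rot: [-180.0, 0.3, -139.8]
contact_force: [-2.1, 1.8, 16.1]
gripper_width: 0.0004
gripper_force: 8.3
```

Call:
{"api": "carry_out", "payload": {
  "targets": [
    [0, 0, 0.005, 0, 0, 0],
    [0, 0, 0, 0, 0, 0],
    [-0.0705, 0, -0.1, 0, 0, 0],
    [-0.0705, 0, -0.05, 0, 0, 0],
    [0, 0, 0, 0, 0, 0]
  ]
}}

```text
time_s: 28.2
tcp_pos: [0.5033, 0.233, 0.1248]
eef_rot: [-180.0, 0.3, -139.9]
contact_force: [-0.9, -0.0, -1.2]
gripper_width: 0.0001
gripper_force: 0.0
```

Call:
{"api": "carry_out", "payload": {
  "targets": [
    [0, 0, 0, 0, 0, 0],
    [0, 0, 0, 0, 0, 0]
  ],
  "hand": 0.75
}}

```text
time_s: 28.45
tcp_pos: [0.4994, 0.2296, 0.1216]
eef_rot: [180.0, -0.1, -139.9]
contact_force: [0.2, -0.3, -0.4]
gripper_width: 0.0149
gripper_force: 0.0
```

Run:
```python
from rk import *
s=r.get_state();print(s['tcp_pos'],s['eef_rot'],s["time_s"])
im,i=snap("wrist")
L=lamp(im,i,"g")[0];print(L);rk(im,i,*L[:3])
go((*L[:2],.025),(180,0,L[2]))
```

```text
[0.49937018 0.22960669 0.12162109] [ 1.79997068e+02 -1.20713061e-01 -1.39936626e+02] 28.45
[   0.434     0.175  -139.9235   54.6489   40.6967  -11.0986]
red x -19.5 -3.0 width 17.134328358208954 red-half widths [17.2 17.5]
white x -2.25 12.0 width 18.271551724137932 red-half widths [18.5 18.2]
turn [-0.    -0.002 -0.   ] then shift [0.1708 0.0006 0.1935] | at [0.4995 0.2297 0.1218] [-1.8000e+02 -1.1000e-01 -1.3993e+02]
```

Call:
{"api": "carry_out", "payload": {
  "targets": [
    [0.0854, 0.0003, 0.03, 0, 0, 0],
    [0.0854, 0.0003, 0.03, 0, 0, 0],
    [0, 0, 0.05, 0, 0, 0],
    [0, 0, 0.05, 0, 0, 0],
    [0, 0, 0.0325, 0, 0, 0]
  ]
}}

```text
time_s: 29.12
tcp_pos: [0.434, 0.1749, 0.0252]
eef_rot: [-180.0, -0.1, -139.9]
contact_force: [-0.6, 0.6, 0.0]
gripper_width: 0.0646
gripper_force: 0.0
```

Call:
{"api": "carry_out", "payload": {
  "targets": [
    [0, 0, 0, 0, 0, 0],
    [0, 0, 0, 0, 0, 0],
    [0, 0, 0, 0, 0, 0],
    [0, 0, 0, 0, 0, 0],
    [0, 0, 0, 0, 0, 0]
  ],
  "hand": 0,
  "squeeze": 40
}}

```text
time_s: 29.75
tcp_pos: [0.4352, 0.1761, 0.027]
eef_rot: [-180.0, 0.1, -139.9]
contact_force: [-1.2, -0.4, 7.0]
gripper_width: 0.0411
gripper_force: 40.0
```

Call:
{"api": "carry_out", "payload": {
  "targets": [
    [0, 0, -0.08, 0, 0, 0],
    [0, 0, -0.08, 0, 0, -0.15],
    [0, 0, -0.04, 0, 0, -0.15],
    [0, 0, 0, 0, 0, -0.15],
    [0, 0, 0, 0, 0, -0.15]
  ]
}}

```text
time_s: 30.38
tcp_pos: [0.4347, 0.1757, 0.1267]
eef_rot: [-180.0, 0.0, -103.6]
contact_force: [-0.8, -1.1, -0.8]
gripper_width: 0.0419
gripper_force: 40.0
```

Call:
{"api": "carry_out", "payload": {
  "targets": [
    [0, 0, 0, 0, 0, -0.15],
    [0, 0, 0, 0, 0, -0.152],
    [0, 0, 0, 0, 0, 0],
    [0, 0, 0, 0, 0, 0]
  ]
}}

```text
time_s: 30.88
tcp_pos: [0.4347, 0.1757, 0.1263]
eef_rot: [180.0, 0.0, -86.0]
contact_force: [-0.5, 0.2, -1.1]
gripper_width: 0.0414
gripper_force: 40.0
```

Run:
```python
from h import *
s=r.get_state();print(s["time_s"],s['gripper_width'])
go((.6395,.147,.125),(180,0,-85.8))
im,i=snap("wrist")
m=mask(im,(55,90,20),(88,255,255));print([(v,np.where(m[v,200:350])[0].min()+200,np.where(m[v,200:350])[0].max()+200) for v in(225,235,245,255,265)],[(u,np.where(m[200:360,u])[0].min()+200) for u in(245,305)])
g=cv2.cvtColor(im,cv2.COLOR_RGB2GRAY);print(g[240:300,277])
cv2.imwrite("pics/w9.png",im[:,:,::-1])
```

```text
30.875 0.041400537849865915
turn [ 0.     0.    -0.003] then shift [ 0.0872 -0.4042  0.0027] | at [0.4347 0.1757 0.1263] [179.99   0.   -86.01]
[(225, np.int64(234), np.int64(320)), (235, np.int64(231), np.int64(322)), (245, np.int64(231), np.int64(322)), (255, np.int64(230), np.int64(323)), (265, np.int64(230), np.int64(323))] [(245, np.int64(208)), (305, np.int64(208))]
[ 55  62  60  57  44  38  23  25  14   3  19  28  20  21  15  20  19  20
  44  78 102 122 118 102  74  30   8  26  16  22   8  17  29  16  23  11
  35  70 104 125 123 124 124 119 122 127 120 121 121 123 124 125 124 122
 124 121 126 125 114  85]
```

Call:
{"api": "carry_out", "payload": {
  "targets": [
    [0.0214, -0.1008, 0, 0, 0, 0],
    [0.0214, -0.1008, 0, 0, 0, 0],
    [0.0214, -0.1008, 0, 0, 0, 0],
    [0.021, -0.1008, 0, 0, 0, -0.003],
    [0, 0, 0.05, 0, 0, 0]
  ],
  "squeeze": 58
}}

```text
time_s: 31.55
tcp_pos: [0.6435, 0.1478, 0.1018]
eef_rot: [-179.8, 0.0, -85.8]
contact_force: [-1.4, 0.3, -2.6]
gripper_width: 0.0415
gripper_force: 58.0
```

Call:
{"api": "carry_out", "payload": {
  "targets": [
    [0, 0, 0.05, 0, 0, 0],
    [0, 0, 0.03, 0, 0, 0],
    [0, 0, 0, 0, 0, 0],
    [0, 0, 0, 0, 0, 0]
  ]
}}

```text
time_s: 32.05
tcp_pos: [0.6396, 0.1484, 0.0624]
eef_rot: [-179.9, 0.0, -85.6]
contact_force: [-0.1, 0.9, -1.1]
gripper_width: 0.0414
gripper_force: 58.0
```

```bash
python3 -c "
from h import *
go((.6392,.148,.052),(180,0,-85.8))"
```

```text
turn [-0.001  0.     0.003] then shift [0.0007 0.0009 0.0208] | at [0.6396 0.1484 0.0624] [-1.7992e+02  2.0000e-02 -8.5620e+01]
```

Call:
{"api": "carry_out", "payload": {
  "targets": [
    [0.0007, 0.0008, 0.01, 0, 0, 0.002],
    [0, 0, 0.01, 0, 0, 0],
    [0, 0, 0.008, 0, 0, 0],
    [0, 0, 0, 0, 0, 0],
    [0, 0, 0, 0, 0, 0]
  ]
}}

```text
time_s: 32.67
tcp_pos: [0.6388, 0.1477, 0.0474]
eef_rot: [-180.0, -0.0, -85.7]
contact_force: [-0.1, 0.2, -1.5]
gripper_width: 0.0417
gripper_force: 58.0
```

Call:
{"api": "carry_out", "payload": {
  "targets": [
    [0, 0, 0.004, 0, 0, 0],
    [0, 0, 0.004, 0, 0, 0],
    [0, 0, 0.004, 0, 0, 0],
    [0, 0, 0, 0, 0, 0],
    [0, 0, 0, 0, 0, 0]
  ]
}}

```text
time_s: 33.3
tcp_pos: [0.6386, 0.1476, 0.0413]
eef_rot: [180.0, -0.0, -85.7]
contact_force: [0.0, -0.9, -1.6]
gripper_width: 0.0415
gripper_force: 58.0
```

Call:
{"api": "carry_out", "payload": {
  "targets": [
    [0, 0, 0.004, 0, 0, 0],
    [0, 0, 0.004, 0, 0, 0],
    [0, 0, 0, 0, 0, 0]
  ]
}}

```text
time_s: 33.67
tcp_pos: [0.6385, 0.1475, 0.037]
eef_rot: [180.0, -0.0, -85.7]
contact_force: [0.9, -1.1, -1.6]
gripper_width: 0.0416
gripper_force: 58.0
```

Call:
{"api": "carry_out", "payload": {
  "targets": [
    [0, 0, 0.004, 0, 0, 0],
    [0, 0, 0.004, 0, 0, 0],
    [0, 0, 0, 0, 0, 0]
  ]
}}

```text
time_s: 34.05
tcp_pos: [0.6387, 0.1475, 0.0351]
eef_rot: [-180.0, -0.0, -85.7]
contact_force: [-5.6, -3.7, 14.2]
gripper_width: 0.0414
gripper_force: 58.0
```

Same signature as the blue one; push a little harder, release, and check obliquely.

Call:
{"api": "carry_out", "payload": {
  "targets": [
    [0, 0, 0.005, 0, 0, 0],
    [0, 0, 0, 0, 0, 0],
    [0, 0, 0, 0, 0, 0]
  ]
}}

```text
time_s: 34.42
tcp_pos: [0.6386, 0.1475, 0.035]
eef_rot: [-179.9, -0.0, -85.7]
contact_force: [-12.4, -3.2, 31.6]
gripper_width: 0.0415
gripper_force: 58.0
```

Call:
{"api": "carry_out", "payload": {
  "targets": [
    [0, 0, -0.007, 0, 0, 0],
    [0, 0, 0, 0, 0, 0],
    [0, 0, 0, 0, 0, 0],
    [0, 0, 0, 0, 0, 0]
  ],
  "hand": 0.75
}}

```text
time_s: 34.92
tcp_pos: [0.6385, 0.1476, 0.0337]
eef_rot: [180.0, -0.0, -85.7]
contact_force: [0.1, -0.5, 0.5]
gripper_width: 0.0653
gripper_force: 0.0
```

Call:
{"api": "carry_out", "payload": {
  "targets": [
    [0, 0, -0.08, 0, 0, 0],
    [-0.04, 0.1, -0.06, 0, 0, 0],
    [-0.06, 0.1, 0, 0, 0, 0],
    [-0.06, 0.08, 0, 0, 0, 0],
    [0, 0, 0, 0, 0, 0]
  ]
}}

```text
time_s: 35.55
tcp_pos: [0.4909, 0.2183, 0.1047]
eef_rot: [-180.0, 0.0, -85.6]
contact_force: [0.2, -0.4, -1.2]
gripper_width: 0.0655
gripper_force: 0.0
```

Call:
{"api": "carry_out", "payload": {
  "targets": [
    [0, 0, 0, 0, 0, 0],
    [0, 0, 0, 0, 0, 0]
  ]
}}

```text
time_s: 35.8
tcp_pos: [0.4938, 0.2167, 0.1041]
eef_rot: [180.0, -0.0, -85.8]
contact_force: [-0.1, 0.7, -0.6]
gripper_width: 0.0657
gripper_force: 0.0
```

Run:
```python
from side import *
im,i=snap("wrist");cv2.imwrite("pics/w10.png",im[:,:,::-1])
s=r.get_state();print(s['tcp_pos'],s['eef_rot'],s["time_s"])
for c in "gb":print(side(im,i,c)[::2,[0,3,4,5,6]])
```

```text
[0.49379984 0.21652357 0.10401733] [ 1.79981415e+02 -1.92890739e-02 -8.58166421e+01] 35.85
[[ 56.  620.3 118.7 121.   46.4]
 [ 66.  620.2 124.4 126.1  45.8]
 [ 76.  619.5 130.2 131.3  46.1]
 [ 86.  619.4 136.1 136.7  45.2]
 [ 96.  618.7 142.1 142.   46.4]
 [106.  618.  148.2 147.5  46.7]
 [116.  617.9 154.4 153.1  46.3]
 [126.  617.2 160.7 158.7  46.2]
 [136.  617.1 167.2 164.6  45.4]]
[[182.  614.2 198.3 192.1  47.3]
 [192.  613.4 205.4 198.4  47.3]
 [202.  613.3 212.6 205.1  46.6]
 [212.  612.4 220.  211.3  47.7]
 [222.  612.3 227.5 218.5  46.5]
 [232.  611.4 235.2 225.2  46.9]
 [242.  610.5 243.  231.9  47.3]]
```

View pics/w10.png

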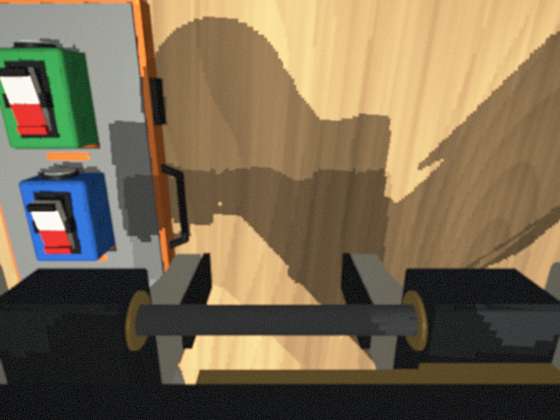

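Call:
{"api": "carry_out", "payload": {
  "targets": [
    [0, 0, -0.055, 0, 0, -0.159],
    [0, 0, -0.055, 0, 0, -0.159],
    [0, 0, -0.055, 0, 0, -0.159],
    [0, 0, -0.055, 0, 0, -0.159],
    [0, 0, -0.055, 0, 0, -0.159]
  ]
}}

```text
time_s: 36.48
tcp_pos: [0.4937, 0.2163, 0.2424]
eef_rot: [180.0, 0.0, -37.8]
contact_force: [-0.0, 1.3, 0.1]
gripper_width: 0.0661
gripper_force: 0.0
```

Call:
{"api": "carry_out", "payload": {
  "targets": [
    [0, 0, -0.055, 0, 0, -0.159],
    [0, 0, -0.055, 0, 0, -0.159],
    [0, 0, -0.055, 0, 0, -0.159],
    [0, 0, -0.055, 0, 0, -0.158],
    [0, 0, 0, 0, 0, 0]
  ]
}}

```text
time_s: 37.1
tcp_pos: [0.4945, 0.2169, 0.3538]
eef_rot: [-179.9, -0.2, 0.1]
contact_force: [-0.7, -0.2, -0.6]
gripper_width: 0.066
gripper_force: 0.0
```

```bash
python3 -c "
from h import *
print(np.round(r.get_state()['joints'],1))
go((.48,-.22,.35),(180,0,0))
im=r.capture('top');m=mask(im,(22,120,90),(34,255,255));print([(np.round(c),s[4]) for c,s,b in blobs(m,10)])"
```

```text
[ 44.5   4.4  -4.9   0.  -80.5  45.5]
turn [-0.002 -0.003  0.001] then shift [-0.029   0.8738  0.0076] | at [0.4945 0.2169 0.3538] [-1.7989e+02 -1.7000e-01  5.0000e-02]
[(array([106.,  64.]), np.int32(404))]
```

Call:
{"api": "carry_out", "payload": {
  "targets": [
    [-0.0036, 0.1092, 0.001, 0, 0, 0],
    [-0.0036, 0.1092, 0.001, 0, 0, 0],
    [-0.0036, 0.1092, 0.001, 0, 0, 0],
    [-0.0036, 0.1092, 0.001, 0, 0, 0],
    [-0.0036, 0.1092, 0.001, 0, 0, 0]
  ]
}}

```text
time_s: 37.78
tcp_pos: [0.4837, -0.058, 0.3482]
eef_rot: [180.0, 0.1, -0.1]
contact_force: [0.9, 0.2, 1.3]
gripper_width: 0.0657
gripper_force: 0.0
```

Call:
{"api": "carry_out", "payload": {
  "targets": [
    [-0.0036, 0.1092, 0.001, 0, 0, 0],
    [-0.0036, 0.1092, 0.001, 0, 0, 0],
    [-0.0036, 0.1092, 0.001, 0, 0, 0],
    [0, 0, 0, 0, 0, 0],
    [0, 0, 0, 0, 0, 0]
  ]
}}

```text
time_s: 38.4
tcp_pos: [0.4787, -0.2202, 0.3466]
eef_rot: [-180.0, 0.1, -0.1]
contact_force: [0.2, 0.4, -0.2]
gripper_width: 0.0656
gripper_force: 0.0
```

Call:
{"api": "carry_out", "payload": {
  "targets": [
    [0, 0, 0, 0, 0, 0]
  ]
}}

```text
time_s: 38.52
tcp_pos: [0.4792, -0.219, 0.3475]
eef_rot: [-180.0, 0.0, 0.1]
contact_force: [-0.4, 0.5, 0.1]
gripper_width: 0.0655
gripper_force: 0.0
```

Run:
```python
from h import *
im,i=snap("wrist");cv2.imwrite("pics/n1.png",im[:,:,::-1]);np.save("n1.npy",im);np.save("n1i.npy",i,allow_pickle=True)
s=r.get_state();print(s['tcp_pos'],s['eef_rot'],s["time_s"])
```

```text
[ 0.47928931 -0.21888985  0.34772303] [-1.79992519e+02  3.88362559e-03  1.11696251e-01] 38.575
```

View pics/n1.png

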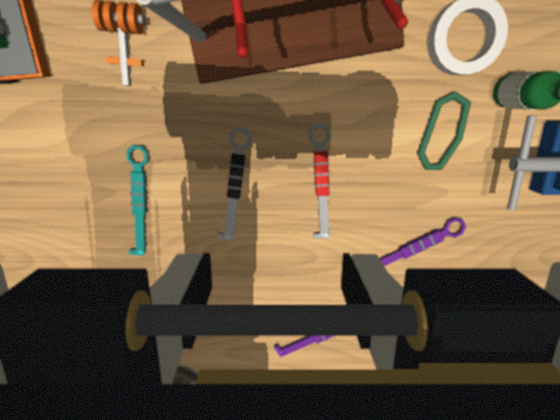

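Call:
{"api": "carry_out", "payload": {
  "targets": [
    [0.1, 0, 0, 0, 0, 0],
    [0, 0.1, 0, 0, 0, 0],
    [0, 0, 0, 0, 0, 0],
    [0, 0, 0, 0, 0, 0],
    [0, 0, 0, 0, 0, 0]
  ],
  "hand": 0.45
}}

```text
time_s: 39.2
tcp_pos: [0.5292, -0.2687, 0.3482]
eef_rot: [-180.0, -0.0, 0.1]
contact_force: [0.5, -0.8, 0.0]
gripper_width: 0.0393
gripper_force: 0.0
```

Run:
```python
from h import *
im,i=snap("wrist");cv2.imwrite("pics/n2.png",im[:,:,::-1]);np.save("n2.npy",im);np.save("n2i.npy",i,allow_pickle=True)
top=r.capture("top");np.save("t2.npy",top)
for f in("n1","n2"):
    im=np.load(f+".npy");i=np.load(f+"i.npy",allow_pickle=True).item()
    m=mask(im,(0,150,70),(6,255,255))|mask(im,(174,150,70),(179,255,255))
    for c,s,b in blobs(m,60):
        p=np.argwhere(b)[:,::-1].astype(np.float32); vx,vy,x0,y0=cv2.fitLine(p,cv2.DIST_L2,0,.01,.01).ravel()
        t=(p-[x0,y0])@[vx,vy]; print(f,np.round(c,1),s,"ends",np.round([x0+vx*t.min(),y0+vy*t.min(),x0+vx*t.max(),y0+vy*t.max()],1))
```

```text
n1 [239.7  27.8] [231   0  18  58 646] ends [236.2  -0.6 243.3  57.1]
n1 [395.   12.8] [381   0  26  29 387] ends [384.6  -2.4 404.1  26.2]
n1 [320.3 156.5] [314 151  14  11 131] ends [313.5 157.4 326.7 155.7]
n1 [321.  168.5] [315 165  13   8 100] ends [314.7 169.1 327.3 167.9]
n1 [321.5 179.6] [315 176  14   8 105] ends [314.8 180.2 328.3 179. ]
n1 [322.  190.6] [316 187  13   9 105] ends [315.9 191.  328.2 190.2]
n2 [317.6  69.4] [307  36  23  69 778] ends [311.2  36.2 324.4 104.3]
n2 [177.5  94. ] [168  62  18  68 697] ends [175.2  61.6 180.1 128.9]
n2 [284.9 191. ] [279 186  13  10 115] ends [278.9 191.1 291.  190.8]
n2 [285.8 202.5] [280 199  13   8  92] ends [279.6 203.3 292.4 201.6]
n2 [286.8 212.8] [281 209  13   8  88] ends [280.8 213.3 293.  212.4]
n2 [287.4 223.1] [282 220  12   8  87] ends [281.8 223.5 293.2 222.8]
```

View pics/n2.png

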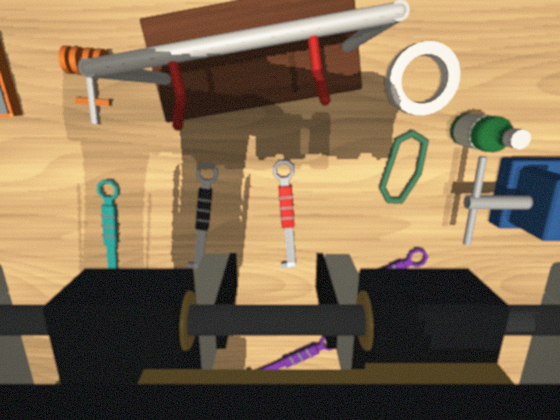

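Run:
```python
from h import *
I={f:np.load(f+"i.npy",allow_pickle=True).item() for f in("n1","n2")}
for nm,a,b in(("L",(242.7,52.5),(179,124)),("R",(402,23.5),(324,99.5))):
    print(nm,"tip tri",tri([ray("wrist",[a],I["n1"]),ray("wrist",[b],I["n2"])]), "planes",onplane("wrist",[a],.2345,I["n1"])[0],onplane("wrist",[b],.2345,I["n2"])[0])
im=np.load("n2.npy")
m=mask(im,(0,150,70),(6,255,255))|mask(im,(174,150,70),(179,255,255))
for c,s,b in blobs(m,300):
    rows=[(v,np.where(b[v])[0].mean(),np.where(b[v])[0].size) for v in range(s[1],s[1]+s[3],4)];print(np.round(rows,1).tolist())
# bar centreline
g=mask(im,(0,0,120),(179,40,255))
P=[]
for u in(130,150,220,250,280,300,340,360,380):
    col=np.where(g[:110,u])[0]; P.append((u,col.mean(),col.min(),col.max()))
print(np.round(P,1).tolist())
Q=onplane("wrist",[p[:2] for p in P],.208,I["n2"])[:,:2]*1000;print(np.round(Q,1).tolist());k=np.polyfit(Q[:,1],Q[:,0],1);print(k,np.degrees(np.arctan(k[0])))
```

```text
L tip tri [ 0.59302484 -0.1947614   0.2278701 ] planes [ 0.59220536 -0.1954645   0.2345    ] [ 0.59366686 -0.19642667  0.2345    ]
R tip tri [ 0.61079829 -0.30359081  0.23538196] planes [ 0.61048718 -0.30435974  0.2345    ] [ 0.61126465 -0.30323911  0.2345    ]
[[36.0, 313.5, 4.0], [40.0, 313.0, 13.0], [44.0, 313.0, 13.0], [48.0, 313.5, 12.0], [52.0, 314.5, 12.0], [56.0, 315.5, 12.0], [60.0, 315.5, 12.0], [64.0, 316.0, 11.0], [68.0, 316.5, 12.0], [72.0, 316.5, 12.0], [76.0, 317.5, 12.0], [80.0, 319.5, 12.0], [84.0, 320.0, 13.0], [88.0, 321.5, 12.0], [92.0, 323.0, 11.0], [96.0, 323.5, 10.0], [100.0, 324.5, 10.0], [104.0, 324.5, 4.0]]
[[62.0, 172.5, 6.0], [66.0, 173.0, 11.0], [70.0, 174.0, 11.0], [74.0, 175.5, 12.0], [78.0, 176.5, 12.0], [82.0, 177.0, 11.0], [86.0, 178.0, 11.0], [90.0, 179.0, 11.0], [94.0, 180.0, 11.0], [98.0, 180.0, 11.0], [102.0, 179.5, 10.0], [106.0, 179.0, 11.0], [110.0, 178.5, 10.0], [114.0, 178.5, 10.0], [118.0, 177.5, 10.0], [122.0, 178.0, 9.0], [126.0, 177.5, 8.0]]
[[130.0, 59.5, 53.0, 66.0], [150.0, 53.9, 47.0, 62.0], [220.0, 43.5, 34.0, 53.0], [250.0, 38.5, 29.0, 48.0], [280.0, 32.5, 23.0, 42.0], [300.0, 29.5, 20.0, 39.0], [340.0, 21.5, 12.0, 31.0], [360.0, 18.5, 9.0, 28.0], [380.0, 15.0, 6.0, 24.0]]
[[640.1, -155.5], [644.1, -171.4], [651.6, -225.6], [655.1, -248.5], [659.3, -271.3], [661.3, -286.4], [666.8, -316.3], [668.9, -331.1], [671.2, -345.8]]
[-1.60750229e-01  6.15591484e+02] -9.132184002169419
```

```bash
cat >> h.py <<'E'
def tool(im,i,red,near,z=.012):
    hsv=cv2.cvtColor(im,cv2.COLOR_RGB2HSV)
    m=(mask(im,(0,150,60),(6,255,255))|mask(im,(174,150,60),(179,255,255))) if red else cv2.inRange(im,(0,0,0),(48,48,52))
    c0=proj("wrist",[near],i)[0]; yy,xx=np.mgrid[:im.shape[0],:im.shape[1]]
    m[(xx-c0[0])**2+(yy-c0[1])**2>(.045/(i["eye"][2])*348)**2]=0
    m=cv2.morphologyEx(m,cv2.MORPH_OPEN,np.ones((2,2)))
    p=[np.argwhere(b)[:,::-1] for c,s,b in blobs(m,15)]; p=np.vstack(p)
    P=onplane("wrist",p,z,i)[:,:2]*1000; (cx,cy),(w,h),a=cv2.minAreaRect(P.astype(np.float32))
    if w<h: a+=90;w,h=h,w
    a=(a+90)%180-90
    return np.round([cx/1000,cy/1000,a,w,h],4)
E
python3 - <<'E'
from h import *
for f in("n1","n2"):
    im=np.load(f+".npy");i=np.load(f+"i.npy",allow_pickle=True).item()
    print(tool(im,i,False,(.442,-.160,.012)),tool(im,i,True,(.442,-.284,.012)))
    if f=="n2": print(onplane("wrist",[(180,96),(317.2,75)],.205,i))
print(onplane("wrist",[(240,138),(319,134)],.006,np.load("n1i.npy",allow_pickle=True).item()))
go((.42,-.165,.2),(180,0,-5))
E
```

```text
[ 0.452  -0.1629 -7.3153 63.8632 18.6699] [ 0.455  -0.285   4.6485 61.5248 18.8886]
[ 0.452  -0.1628 -8.931  62.7597 17.068 ] [ 0.4559 -0.2856  5.7394 62.6802 18.1528]
[[ 0.6133345  -0.19109316  0.205     ]
 [ 0.62940501 -0.30094564  0.205     ]]
[[ 0.50643528 -0.16865508  0.006     ]
 [ 0.51208168 -0.27884149  0.006     ]]
turn [ 0.    -0.001  0.085] then shift [-0.2357 -0.188   0.2967] | at [ 0.5292 -0.2689  0.3483] [ 1.8e+02 -5.0e-02  1.2e-01]
```

Call:
{"api": "carry_out", "payload": {
  "targets": [
    [0, 0, 0, 0, 0, 0.085],
    [-0.059, -0.047, 0.0742, 0, 0, 0],
    [-0.059, -0.047, 0.0742, 0, 0, 0],
    [-0.059, -0.047, 0.0742, 0, 0, 0],
    [-0.059, -0.047, 0.0742, 0, 0, 0]
  ]
}}

```text
time_s: 39.92
tcp_pos: [0.4189, -0.1647, 0.1988]
eef_rot: [-180.0, -0.1, -5.0]
contact_force: [0.8, 1.2, -0.2]
gripper_width: 0.0396
gripper_force: 0.0
```

Call:
{"api": "carry_out", "payload": {
  "targets": [
    [0, 0, 0, 0, 0, 0],
    [0, 0, 0, 0, 0, 0],
    [0, 0, 0, 0, 0, 0]
  ]
}}

```text
time_s: 40.3
tcp_pos: [0.4213, -0.1659, 0.2005]
eef_rot: [180.0, -0.1, -5.0]
contact_force: [-0.6, 0.0, -0.8]
gripper_width: 0.0393
gripper_force: 0.0
```

Run:
```python
from h import *
im,i=snap("wrist");cv2.imwrite("pics/n3.png",im[:,:,::-1]);np.save("n3.npy",im);np.save("n3i.npy",i,allow_pickle=True)
s=r.get_state();print(s['tcp_pos'],s['eef_rot'],s["time_s"],s["gripper_width"])
T=tool(im,i,False,(.452,-.163,.012));print(T)
# eye: steel ring search by Hough near the expected pixel
e=T[:2]+.055*np.array([np.cos(np.radians(T[2])),np.sin(np.radians(T[2]))]);q=proj("wrist",[[*e,.006]],i)[0];print("eye",e,q)
g=cv2.cvtColor(im,cv2.COLOR_RGB2GRAY);x,y=int(q[0]),int(q[1]);c=cv2.HoughCircles(cv2.resize(g[y-35:y+35,x-35:x+35],None,fx=4,fy=4,interpolation=cv2.INTER_CUBIC),cv2.HOUGH_GRADIENT,1,60,param1=80,param2=18,minRadius=28,maxRadius=75)
if c is not None:
  for k in c[0][:3]: print("ring",k,onplane("wrist",[(x-35+k[0]/4,y-35+k[1]/4)],.009,i)[0])
```

```text
[ 0.42103397 -0.16593947  0.20025511] [-1.79997193e+02 -9.52180832e-02 -5.05832207e+00] 40.35 0.039289458504698616
[ 0.4518 -0.1614 -8.6028 64.4378 18.739 ]
eye [ 0.5061812 -0.1696271] [272.27281203  95.38292701]
ring [144.5 133.5  39.9] [ 0.50788907 -0.17061174  0.009     ]
```

```bash
python3 -c "
from h import *
go((.4459,-.1605,.0105),(180,0,-8.9))"
```

```text
turn [-0.    -0.002  0.064] then shift [ 0.0475 -0.0184  0.3795] | at [ 0.421  -0.1659  0.2003] [-1.80e+02 -1.00e-01 -5.06e+00]
```

Call:
{"api": "carry_out", "payload": {
  "targets": [
    [0, 0, 0, 0, -0.002, 0.064],
    [0.0475, -0.0184, 0.07, 0, 0, 0],
    [0, 0, 0.1, 0, 0, 0],
    [0, 0, 0.1, 0, 0, 0],
    [0, 0, 0, 0, 0, 0]
  ]
}}

```text
time_s: 40.98
tcp_pos: [0.4423, -0.1606, 0.0618]
eef_rot: [179.9, 0.5, -8.9]
contact_force: [-0.4, 0.3, 0.8]
gripper_width: 0.0395
gripper_force: 0.0
```

Call:
{"api": "carry_out", "payload": {
  "targets": [
    [0, 0, 0.06, 0, 0, 0],
    [0, 0, 0.03, 0, 0, 0],
    [0, 0, 0.015, 0, 0, 0],
    [0, 0, 0, 0, 0, 0],
    [0, 0, 0, 0, 0, 0]
  ]
}}

```text
time_s: 41.6
tcp_pos: [0.4454, -0.1603, 0.013]
eef_rot: [-180.0, 0.0, -8.9]
contact_force: [0.5, -1.0, 0.6]
gripper_width: 0.0394
gripper_force: 0.0
```

```bash
python3 -c "
from h import *
go((.4459,-.1605,.0105),(180,0,-8.9))"
```

```text
turn [-0.  0.  0.] then shift [0.0011 0.0003 0.0051] | at [ 0.4454 -0.1603  0.013 ] [-1.7999e+02  1.0000e-02 -8.8700e+00]
```

Call:
{"api": "carry_out", "payload": {
  "targets": [
    [0, 0, 0.004, 0, 0, 0],
    [0, 0, 0, 0, 0, 0],
    [0, 0, 0, 0, 0, 0],
    [0, 0, 0, 0, 0, 0],
    [0, 0, 0, 0, 0, 0]
  ],
  "hand": 0,
  "squeeze": 30
}}

```text
time_s: 42.22
tcp_pos: [0.4445, -0.1602, 0.01]
eef_rot: [180.0, 0.1, -8.9]
contact_force: [-0.8, 0.3, 4.4]
gripper_width: 0.0198
gripper_force: 30.0
```

Call:
{"api": "carry_out", "payload": {
  "targets": [
    [0, 0, -0.06, 0, 0, 0],
    [0, 0, -0.1, 0, 0, 0],
    [0, 0, -0.12, 0, 0, 0],
    [0, 0, 0, 0, 0, 0],
    [0, 0, 0, 0, 0, 0]
  ]
}}

```text
time_s: 42.85
tcp_pos: [0.4443, -0.1602, 0.1497]
eef_rot: [-180.0, 0.1, -8.9]
contact_force: [-0.7, -0.4, -1.4]
gripper_width: 0.0197
gripper_force: 30.0
```

```bash
cat > hang.py <<'E'
from h import *
Y=9.2
BEND={"L":np.array([.6133,-.1917,.205]),"R":np.array([.6305,-.3006,.205])}
d=np.array([-.5736*np.cos(np.radians(Y)),-.5736*np.sin(np.radians(Y)),.8192])
def plan(side,s,eye=(.063,0,.0055),pitch=-35,frm=None):
    "TCP so that the eye lies s m up the slant from the bend"
    R=rot((180,pitch,Y)); e=BEND[side]+d*s; p=e-R.apply(eye); print("tcp",np.round(p,4)); go(p,(180,pitch,Y),frm=frm)
E
python3 -c "
from hang import *
s=r.get_state();print(s['gripper_width'],s['gripper_force'])
plan('L',.07)"
```

```text
0.019749352704307607 29.99807506799698
tcp [ 0.5196 -0.2069  0.2307]
turn [ 0.091  0.58  -0.293] then shift [ 0.2025  0.1163 -0.0559] | at [ 0.4443 -0.1602  0.1497] [-1.7998e+02  1.1000e-01 -8.9100e+00]
```

Call:
{"api": "carry_out", "payload": {
  "targets": [
    [0, 0, 0, 0.0228, 0.145, -0.0733],
    [0, 0, 0, 0.0228, 0.145, -0.0733],
    [0, 0, 0, 0.0228, 0.145, -0.0733],
    [0, 0, 0, 0.0228, 0.145, -0.0733],
    [0, 0, 0, 0, 0, 0]
  ]
}}

```text
time_s: 43.48
tcp_pos: [0.4409, -0.1607, 0.1466]
eef_rot: [-178.7, -31.0, 6.9]
contact_force: [0.8, 0.0, -0.3]
gripper_width: 0.0195
gripper_force: 30.0
```

Call:
{"api": "carry_out", "payload": {
  "targets": [
    [0.0675, 0.0388, -0.0186, 0, 0, 0],
    [0.0675, 0.0388, -0.0186, 0, 0, 0],
    [0.0675, 0.0388, -0.0186, 0, 0, 0],
    [0, 0, 0, 0, 0, 0],
    [0, 0, 0, 0, 0, 0]
  ]
}}

```text
time_s: 44.1
tcp_pos: [0.5215, -0.2095, 0.2217]
eef_rot: [-178.7, -30.9, 6.9]
contact_force: [-1.1, -0.2, -1.8]
gripper_width: 0.0198
gripper_force: 30.0
```

Call:
{"api": "carry_out", "payload": {
  "targets": [
    [0, 0, 0, 0, 0, 0],
    [0, 0, 0, 0, 0, 0]
  ]
}}

```text
time_s: 44.35
tcp_pos: [0.5217, -0.2092, 0.223]
eef_rot: [-178.8, -31.1, 7.1]
contact_force: [0.4, 0.1, -0.7]
gripper_width: 0.0197
gripper_force: 30.0
```

Run:
```python
from hang import *
im,i=snap("wrist");cv2.imwrite("pics/n4.png",im[:,:,::-1])
plan('L',.07,(.0642,0,.004))
b=BEND['L'];s=r.get_state();R=rot(s['eef_rot'])
ey=s['tcp_pos']+R.apply((.0642,0,.004))
print("pred tip,bend px",proj("wrist",[b+d*.036,b,b+d*.07],i).round(1).tolist(),"pred eye px",proj("wrist",[ey],i).round(1))
m=mask(im,(0,150,60),(6,255,255))|mask(im,(174,150,60),(179,255,255))
for c,st,bb in blobs(m,80):
    print(np.round(c,1),st); 
    print([(v,round(np.where(bb[v])[0].mean(),1),int((bb[v]>0).sum())) for v in range(st[1],st[1]+st[3],6)])
```

```text
tcp [ 0.5195 -0.2069  0.2288]
turn [-0.001  0.064 -0.03 ] then shift [ 0.0032 -0.0055 -0.0114] | at [ 0.5219 -0.2093  0.2232] [-178.8   -31.12    7.08]
pred tip,bend px [[267.0, 131.5], [268.4, 121.3], [265.1, 145.5]] pred eye px [[276.8 145. ]]
[463.3 106.3] [ 442   72   55   58 1137]
[(72, np.float64(450.5), 6), (78, np.float64(448.5), 14), (84, np.float64(449.5), 14), (90, np.float64(450.0), 15), (96, np.float64(451.0), 13), (102, np.float64(452.0), 13), (108, np.float64(453.0), 13), (114, np.float64(468.0), 41), (120, np.float64(476.5), 40), (126, np.float64(484.0), 21)]
[267.4  95.6] [262  79  12  33 356]
[(79, np.float64(267.0), 5), (85, np.float64(267.0), 11), (91, np.float64(267.0), 11), (97, np.float64(267.5), 10), (103, np.float64(267.5), 12), (109, np.float64(268.0), 11)]
[268.  132.3] [260 127  16  12 135]
[(127, np.float64(270.0), 9), (133, np.float64(267.5), 14)]
```

View pics/n4.png

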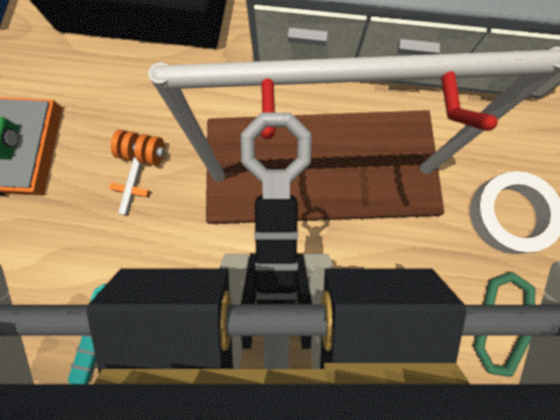

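Call:
{"api": "carry_out", "payload": {
  "targets": [
    [0, 0, 0, 0, 0.064, -0.03],
    [0.0052, -0.0045, -0.0114, 0, 0, 0],
    [0, 0, 0, 0, 0, 0],
    [0, 0, 0, 0, 0, 0],
    [0, 0, 0, 0, 0, 0]
  ]
}}

```text
time_s: 45.02
tcp_pos: [0.5209, -0.2074, 0.2297]
eef_rot: [-180.0, -35.0, 9.2]
contact_force: [1.3, -0.2, -1.1]
gripper_width: 0.0197
gripper_force: 30.0
```

```bash
cat > chk.py <<'E'
from hang import *
import sys
side=sys.argv[1]; E=tuple(float(x) for x in sys.argv[2:5]); sd=float(sys.argv[5])
im,i=snap("wrist");cv2.imwrite(sys.argv[6],im[:,:,::-1])
plan(side,sd,E)
s=r.get_state();ey=s['tcp_pos']+rot(s['eef_rot']).apply(E);q=proj("wrist",[ey],i)[0]
print("pred tip,bend",proj("wrist",[BEND[side]+d*.036,BEND[side]],i).round(1).tolist(),"eye",q.round(1),s['contact_force'].round(1))
m=mask(im,(0,150,60),(6,255,255))|mask(im,(174,150,60),(179,255,255))
for c,st,bb in blobs(m,30): print("red",np.round(c,1),st)
x,y=int(q[0]),int(q[1]);g=cv2.cvtColor(im,cv2.COLOR_RGB2GRAY)
c=cv2.HoughCircles(cv2.resize(g[y-50:y+50,x-50:x+50],None,fx=3,fy=3),cv2.HOUGH_GRADIENT,1,60,param1=80,param2=20,minRadius=40,maxRadius=130)
if c is not None:
  for k in c[0][:3]: print("ring",np.round([x-50+k[0]/3,y-50+k[1]/3,k[2]/3],1))
E
python3 chk.py L .063 -.0006 .004 .07 pics/n5.png
```

```text
tcp [ 0.5206 -0.2073  0.2295]
turn [-0.001  0.    -0.   ] then shift [-0.0006 -0.0004 -0.0002] | at [ 0.5209 -0.2075  0.2296] [-179.95  -34.99    9.18]
pred tip,bend [[275.0, 139.8], [275.2, 132.8]] eye [275.3 148.6] [ 0.3 -0.  -0.9]
red [458.2 124.1] [438  93  52  52 957]
red [274.8 103. ] [270  94  11  18 178]
red [275.1 136.4] [268 127  15  20 233]
ring [275.5 146.5  35.2]
```

Call:
{"api": "carry_out", "payload": {
  "targets": [
    [-0.0006, 0, 0.024, 0, 0, 0],
    [0, 0, 0.024, 0, 0, 0],
    [0, 0, 0.024, 0, 0, 0],
    [0, 0, 0, 0, 0, 0]
  ]
}}

```text
time_s: 45.58
tcp_pos: [0.541, -0.204, 0.1983]
eef_rot: [-179.9, -34.9, 9.1]
contact_force: [0.2, -0.9, -0.7]
gripper_width: 0.0197
gripper_force: 30.0
```

Call:
{"api": "carry_out", "payload": {
  "targets": [
    [0, 0, 0.02, 0, 0, 0],
    [0, 0, 0.02, 0, 0, 0],
    [0, 0, 0.008, 0, 0, 0],
    [0, 0, 0, 0, 0, 0]
  ]
}}

```text
time_s: 46.08
tcp_pos: [0.5546, -0.202, 0.1799]
eef_rot: [-179.9, -35.0, 9.2]
contact_force: [0.3, -0.7, -0.6]
gripper_width: 0.0193
gripper_force: 30.0
```

```bash
python3 chk.py L .063 -.0006 .004 .010 pics/n6.png
```

```text
tcp [ 0.5545 -0.2018  0.1803]
turn [-0.001 -0.    -0.   ] then shift [ 0.     -0.0004 -0.0001] | at [ 0.5546 -0.202   0.1803] [-179.96  -35.      9.18]
pred tip,bend [[274.5, 158.4], [274.8, 144.9]] eye [275.3 148.1] [-0.1 -0.1  0.4]
red [519.9 132.3] [ 492   91   68   72 1852]
red [274.4 102. ] [267  92  16  20 268]
red [274.5 148.3] [264 127  22  42 694]
ring [275.5 146.2  35. ]
```

Call:
{"api": "carry_out", "payload": {
  "targets": [
    [0.0002, 0, 0.0184, 0, 0.139, 0],
    [0.0002, 0, 0.0184, 0, 0.139, 0],
    [0, 0, 0, 0, 0, 0]
  ]
}}

```text
time_s: 46.5
tcp_pos: [0.5559, -0.2009, 0.1675]
eef_rot: [-178.7, -44.7, 8.6]
contact_force: [12.1, 6.7, 10.1]
gripper_width: 0.02
gripper_force: 30.3
```

Call:
{"api": "carry_out", "payload": {
  "targets": [
    [0.0002, 0, 0.0184, 0, 0.139, 0],
    [0, 0, 0, 0, 0, 0],
    [0, 0, 0, 0, 0, 0]
  ]
}}

```text
time_s: 46.88
tcp_pos: [0.5625, -0.1926, 0.1765]
eef_rot: [-178.3, -50.2, 7.7]
contact_force: [-1.6, -2.7, -1.3]
gripper_width: 0.02
gripper_force: 29.8
```

Run:
```python
from hang import *
s=r.get_state();e=s['tcp_pos']+rot(s['eef_rot']).apply((.063,-.0006,.004));print("eye",e,"rel bend",e-BEND['L'],s['joints'].round(1))
```

```text
eye [ 0.60537563 -0.18609626  0.22229839] rel bend [-0.00792437  0.00560374  0.01729839] [-27.    4.9 -26.  -63.1 -31.2 173.7]
```

Call:
{"api": "carry_out", "payload": {
  "targets": [
    [0, 0, 0, 0, 0, 0],
    [0, 0, 0, 0, 0, 0],
    [0, 0, 0, 0, 0, 0],
    [0, 0, 0, 0, 0, 0]
  ],
  "hand": 0.5
}}

```text
time_s: 47.38
tcp_pos: [0.563, -0.1912, 0.1765]
eef_rot: [-178.0, -50.2, 7.4]
contact_force: [-0.1, -0.4, 0.4]
gripper_width: 0.0433
gripper_force: 0.0
```

Call:
{"api": "carry_out", "payload": {
  "targets": [
    [0, 0, -0.05, 0, 0, 0],
    [0, 0, -0.08, 0, 0, 0],
    [0, 0, -0.1, 0, 0, 0],
    [0, 0, 0, 0, 0, 0],
    [0, 0, 0, 0, 0, 0]
  ]
}}

```text
time_s: 48.0
tcp_pos: [0.4759, -0.2067, 0.2501]
eef_rot: [-178.0, -50.3, 7.3]
contact_force: [-1.7, -0.2, -0.5]
gripper_width: 0.0437
gripper_force: 0.0
```

Run:
```python
from hang import *
im=r.capture("scene");i=r.camera_info("scene");s=r.get_state();print(s['tcp_pos'],s['eef_rot'],s['joints'].round(1))
cv2.imwrite("pics/s1.png",im[:,:,::-1])
b=BEND['L'];print("bend px",proj("scene",[b,b+[0,0,-.05],b+[0,0,-.13]],i).round(1).tolist())
m=cv2.inRange(im,(0,0,0),(45,45,50));m[:215]=0;m[345:]=0;m[:,:230]=0;m[:,345:]=0
for c,st,bb in blobs(m,12):print("dark",c.round(1),st)
w=r.capture("wrist");cv2.imwrite("pics/w20.png",w[:,:,::-1])
```

```text
[ 0.4759574  -0.20662123  0.24941365] [-177.91704032  -50.22824105    7.30002305] [-31.5  -7.3 -28.5 -52.7 -39.8 162.9]
bend px [[297.4, 258.9], [296.5, 269.4], [295.3, 284.8]]
dark [253.7 217.8] [249 215  10   7  33]
dark [305.8 279.8] [304 276   5   8  25]
dark [297.6 321.9] [284 297  27  48 178]
```

Run:
```python
from hang import *
for k in range(2):
    im,i=snap("wrist")
    b=BEND['L'];pts=[b+[0,0,-z] for z in(0,.02,.04,.055,.07,.085,.1,.12,.14)]
    q=proj("wrist",pts,i);print(q.round(0).astype(int).tolist())
x,y=q[3].astype(int)
m=cv2.inRange(im,(0,0,0),(48,48,52)); m[260:]=0
for c,st,bb in blobs(m,40):
    print("dark",c.round(1),st)
g=cv2.cvtColor(im,cv2.COLOR_RGB2GRAY)
for v in range(int(q[0,1])-10,min(int(q[-1,1]),255),6): print(v,g[v,x-26:x+28:2])
red=mask(im,(0,150,60),(6,255,255))|mask(im,(174,150,60),(179,255,255))
for c,st,bb in blobs(red,40):print("red",c.round(1),st)
print(proj("wrist",[b,b+.036*d],i).round(0).tolist())
```

```text
[[286, 135], [286, 152], [286, 167], [286, 177], [286, 186], [286, 195], [286, 203], [286, 213], [286, 222]]
[[286, 135], [286, 152], [286, 166], [286, 176], [286, 186], [286, 195], [286, 203], [286, 213], [286, 222]]
dark [17.9 52.5] [  0  34  36  38 477]
dark [75.9 59.9] [ 58  38  35  39 389]
dark [170.7  88.2] [  98   45  153   80 6415]
dark [51.7 74.8] [45 60 15 26 74]
dark [83.  85.4] [78 80 12 15 40]
dark [230.8 122.1] [220 117  22  12 219]
dark [281.7 171.9] [271 162  22  19 314]
dark [ 43.1 182.7] [ 27 176  26  11  91]
dark [278.9 189.9] [268 183  23  15 229]
dark [332.6 210.1] [267 199 149  18 860]
dark [268.2 219.1] [242 212  44  16 286]
dark [ 32.5 232.8] [ 19 230  27   7 114]
124 [180 185 186 189 169 109 144 167 160 143 117  96  87 101  94  88  91 124
 153 159 148 111  99 103  94 103 102]
130 [185 187 186 191 184 141 136 115  90 112 111  77  33  45  44  39  67 115
 104 114 149 160 151 119  99  99 102]
136 [179 181 181 179 161 137 133 109  98 115 114  94  44  36  24  49  97 111
 118 113 122 137 120  95 101 102 104]
142 [166 167 169 169 159 123 134 154 158 120  72  64  64  
[... 982 characters left out ...]
  94  79  74  61  38  31  26  30  51  80  75
  82  81  82  76  82  80  76  84  78]
202 [77 76 82 68 30 34 25 23 26 17 29 41 46 61 64 66 76 79 76 77 77 75 76 75
 77 75 69]
208 [76 72 83 81 42 26 27 21 26 21 27 29 29 28 30 57 66 67 64 71 61 63 60 62
 58 57 63]
214 [23 30 35 39 54 59 74 83 93 96 97 96 97 89 45 33 27 29 23 33 30 19 31 34
 32 34 33]
220 [85 84 72 35 24 26 28 24 20 27 24 24 22 40 76 85 78 80 77 78 85 83 83 74
 52 47 54]
red [ 5.9 37.4] [  0  29  17  24 238]
red [  2.7 104.1] [ 0 97  9 13 64]
red [428.9 121.8] [413 106  38  29 476]
red [285.2 112.7] [281 109   9   8  54]
red [286.2 129. ] [282 122  10  16 127]
red [ 25.9 177.9] [ 20 173  14  10  88]
[[286.0, 135.0], [286.0, 127.0]]
```

```bash
python3 -c "
from h import *
go((.425,-.285,.2),(180,0,5))"
```

```text
turn [-0.05  -0.835  0.051] then shift [-0.1153  0.1474  0.0975] | at [ 0.476  -0.2065  0.2487] [-177.84  -50.16    7.27]
```

Call:
{"api": "carry_out", "payload": {
  "targets": [
    [0, 0, 0, -0.0083, -0.139, 0.0085],
    [0, 0, 0, -0.0083, -0.139, 0.0085],
    [0, 0, 0, -0.0083, -0.139, 0.0085],
    [0, 0, 0, -0.0083, -0.139, 0.0085],
    [0, 0, 0, 0, 0, 0]
  ]
}}

```text
time_s: 48.82
tcp_pos: [0.4711, -0.2048, 0.2425]
eef_rot: [-178.2, -20.7, 6.3]
contact_force: [-0.6, -0.3, -0.3]
gripper_width: 0.0441
gripper_force: 0.0
```

Call:
{"api": "carry_out", "payload": {
  "targets": [
    [0, 0, 0, -0.0083, -0.139, 0.0085],
    [0, 0, 0, -0.0083, -0.139, 0.0085],
    [0, 0, 0, 0, 0, 0],
    [0, 0, 0, 0, 0, 0]
  ]
}}

```text
time_s: 49.32
tcp_pos: [0.4688, -0.2055, 0.242]
eef_rot: [-178.9, -4.2, 5.5]
contact_force: [0.6, -0.1, -0.4]
gripper_width: 0.044
gripper_force: 0.0
```

```bash
python3 -c "
from h import *
print(r.get_state()['joints'].round(1))
go((.425,-.285,.2),(180,0,5))"
```

```text
[ -3.    2.8 -20.4  -1.9 -62.8  99.3]
turn [-0.018 -0.069  0.009] then shift [-0.1011  0.1507  0.084 ] | at [ 0.4688 -0.2055  0.242 ] [-178.94   -4.15    5.49]
```

Call:
{"api": "carry_out", "payload": {
  "targets": [
    [0, 0, 0, -0.018, -0.069, 0.009],
    [-0.0506, 0.0754, 0.042, 0, 0, 0],
    [-0.0506, 0.0754, 0.042, 0, 0, 0],
    [0, 0, 0, 0, 0, 0],
    [0, 0, 0, 0, 0, 0]
  ],
  "hand": 0.45
}}

```text
time_s: 49.95
tcp_pos: [0.4249, -0.2857, 0.2018]
eef_rot: [179.9, -0.1, 4.9]
contact_force: [0.7, 0.5, 0.6]
gripper_width: 0.0395
gripper_force: 0.0
```

Call:
{"api": "carry_out", "payload": {
  "targets": [
    [0, 0, 0, 0, 0, 0],
    [0, 0, 0, 0, 0, 0]
  ]
}}

```text
time_s: 50.2
tcp_pos: [0.4259, -0.285, 0.2019]
eef_rot: [179.9, -0.1, 5.0]
contact_force: [-0.3, 0.7, 0.2]
gripper_width: 0.0393
gripper_force: 0.0
```

Run:
```python
from h import *
im,i=snap("wrist");cv2.imwrite("pics/n7.png",im[:,:,::-1])
s=r.get_state();print(s['tcp_pos'],s['eef_rot'],s["time_s"],s["gripper_width"])
T=tool(im,i,True,(.455,-.285,.012));print(T)
e=T[:2]+.0555*np.array([np.cos(np.radians(T[2])),np.sin(np.radians(T[2]))]);q=proj("wrist",[[*e,.006]],i)[0];print("eye",e,q)
g=cv2.cvtColor(im,cv2.COLOR_RGB2GRAY);x,y=int(q[0]),int(q[1]);c=cv2.HoughCircles(cv2.resize(g[y-35:y+35,x-35:x+35],None,fx=4,fy=4,interpolation=cv2.INTER_CUBIC),cv2.HOUGH_GRADIENT,1,60,param1=80,param2=18,minRadius=28,maxRadius=75)
if c is not None:
  for k in c[0][:3]:
    R=onplane("wrist",[(x-35+k[0]/4,y-35+k[1]/4)],.009,i)[0]; print("ring",k,R,np.degrees(np.arctan2(R[1]-T[1],R[0]-T[0])),np.hypot(*(R[:2]-T[:2])))
a=T[2]; p=T[:2]-.006*np.array([np.cos(np.radians(a)),np.sin(np.radians(a))]); go((*p,.011),(180,0,a))
```

```text
[ 0.4258363  -0.28497329  0.20178771] [ 1.79895726e+02 -6.62147754e-02  5.03997395e+00] 50.25 0.03941238809990689
[ 0.4562 -0.2851  4.6898 62.8953 18.7096]
eye [ 0.51151418 -0.28056226] [278.97280734  94.41821646]
turn [ 0.002 -0.001  0.006] then shift [0.0485 0.0052 0.3816] | at [ 0.4258 -0.285   0.2018] [ 1.799e+02 -7.000e-02  5.040e+00]
```

Call:
{"api": "carry_out", "payload": {
  "targets": [
    [0.0485, 0.0052, 0.07, 0.002, -0.001, 0.006],
    [0, 0, 0.1, 0, 0, 0],
    [0, 0, 0.1, 0, 0, 0],
    [0, 0, 0.06, 0, 0, 0],
    [0, 0, 0.03, 0, 0, 0]
  ]
}}

```text
time_s: 50.88
tcp_pos: [0.4491, -0.2855, 0.0198]
eef_rot: [-179.9, 0.2, 4.7]
contact_force: [-0.3, -0.1, -0.1]
gripper_width: 0.0394
gripper_force: 0.0
```

Call:
{"api": "carry_out", "payload": {
  "targets": [
    [0, 0, 0.016, 0, 0, 0],
    [0, 0, 0, 0, 0, 0],
    [0, 0, 0, 0, 0, 0]
  ]
}}

```text
time_s: 51.25
tcp_pos: [0.4504, -0.2861, 0.0145]
eef_rot: [180.0, -0.1, 4.6]
contact_force: [-0.0, 0.4, -0.8]
gripper_width: 0.0394
gripper_force: 0.0
```

```bash
python3 -c "
from h import *
go((.4502,-.2856,.011),(180,0,4.7))"
```

```text
turn [ 0.    -0.001 -0.001] then shift [-0.0004 -0.0011  0.0069] | at [ 0.4504 -0.2861  0.0145] [ 1.7999e+02 -5.0000e-02  4.6300e+00]
```

Call:
{"api": "carry_out", "payload": {
  "targets": [
    [0, -0.001, 0.007, 0, 0, 0],
    [0, 0, 0, 0, 0, 0],
    [0, 0, 0, 0, 0, 0]
  ]
}}

```text
time_s: 51.62
tcp_pos: [0.4496, -0.2855, 0.01]
eef_rot: [-180.0, 0.0, 4.6]
contact_force: [-0.6, 0.3, 0.1]
gripper_width: 0.0396
gripper_force: 0.0
```

Call:
{"api": "carry_out", "payload": {
  "targets": [
    [0, 0, 0, 0, 0, 0],
    [0, 0, 0, 0, 0, 0],
    [0, 0, 0, 0, 0, 0],
    [0, 0, 0, 0, 0, 0]
  ],
  "hand": 0,
  "squeeze": 30
}}

```text
time_s: 52.12
tcp_pos: [0.4496, -0.2855, 0.0099]
eef_rot: [-180.0, 0.1, 4.6]
contact_force: [-0.1, -0.2, 0.9]
gripper_width: 0.0196
gripper_force: 30.0
```

Call:
{"api": "carry_out", "payload": {
  "targets": [
    [0, 0, -0.06, 0, 0, 0],
    [0, 0, -0.1, 0, 0, 0],
    [0, 0, -0.12, 0, 0, 0],
    [0, 0, 0, 0, 0, 0],
    [0, 0, 0, 0, 0, 0]
  ]
}}

```text
time_s: 52.75
tcp_pos: [0.4493, -0.2852, 0.1498]
eef_rot: [-180.0, 0.0, 4.6]
contact_force: [-0.9, 0.5, -2.2]
gripper_width: 0.0195
gripper_force: 30.0
```

```bash
python3 -c "
from hang import *
s=r.get_state();print(s['gripper_width'],s['gripper_force'],s['joints'].round(1))
plan('R',.07,(.0615,0,.0045))"
```

```text
0.01948096297662657 29.992865324020386 [-11.3  11.4 -24.   -0.  -54.6 105.9]
tcp [ 0.5386 -0.3155  0.2308]
turn [ 0.023  0.584 -0.074] then shift [ 0.2293  0.0883 -0.037 ] | at [ 0.4493 -0.2852  0.1498] [-1.7995e+02  3.0000e-02  4.6000e+00]
```

Call:
{"api": "carry_out", "payload": {
  "targets": [
    [0, 0, 0, 0.0046, 0.117, -0.0148],
    [0, 0, 0, 0.0046, 0.117, -0.0148],
    [0, 0, 0, 0.0046, 0.117, -0.0148],
    [0, 0, 0, 0.0046, 0.117, -0.0148],
    [0, 0, 0, 0.0046, 0.117, -0.0148]
  ]
}}

```text
time_s: 53.38
tcp_pos: [0.4482, -0.2841, 0.1479]
eef_rot: [-179.8, -34.6, 9.1]
contact_force: [-1.4, 0.2, -2.7]
gripper_width: 0.0193
gripper_force: 30.0
```

Call:
{"api": "carry_out", "payload": {
  "targets": [
    [0, 0, 0, 0, 0, 0],
    [0.0764, 0.0294, -0.0123, 0, 0, 0],
    [0.0764, 0.0294, -0.0123, 0, 0, 0],
    [0.0764, 0.0294, -0.0123, 0, 0, 0],
    [0, 0, 0, 0, 0, 0]
  ]
}}

```text
time_s: 54.0
tcp_pos: [0.5415, -0.3163, 0.2304]
eef_rot: [-180.0, -34.4, 9.1]
contact_force: [-0.9, 0.9, -2.0]
gripper_width: 0.0196
gripper_force: 30.0
```

Call:
{"api": "carry_out", "payload": {
  "targets": [
    [0, 0, 0, 0, 0, 0],
    [0, 0, 0, 0, 0, 0]
  ]
}}

```text
time_s: 54.25
tcp_pos: [0.5382, -0.3151, 0.228]
eef_rot: [-179.8, -34.3, 9.0]
contact_force: [0.1, 0.5, -0.9]
gripper_width: 0.0195
gripper_force: 30.0
```

```bash
python3 chk.py R .0615 0 .0045 .07 pics/n8.png; python3 -c "
from h import *
print(r.get_state()['joints'].round(1))"
```

```text
tcp [ 0.5386 -0.3155  0.2308]
turn [-0.002  0.01  -0.003] then shift [ 0.0031  0.0006 -0.0037] | at [ 0.5383 -0.3152  0.2284] [-179.78  -34.38    9.01]
pred tip,bend [[277.2, 138.2], [277.1, 130.6]] eye [277.  151.1] [ 0.2  0.9 -1.2]
red [104.2  99.6] [ 98  91  14  19 187]
red [276.5 101.5] [270  90  13  24 253]
red [ 84.2 132.8] [ 60 119  49  25 616]
red [276.8 135.3] [270 129  15  14 183]
red [275.5 216.5] [ 254  197   44   38 1479]
red [275.6 253.5] [254 241  44  25 985]
red [275.9 283.4] [256 273  41  23 895]
red [276.  302.3] [257 301  39   3  91]
ring [279.2 148.8  38.2]
[-26.1   5.7 -16.8 -29.2 -42.3 142.7]
```

Call:
{"api": "carry_out", "payload": {
  "targets": [
    [0.0028, 0.0006, -0.0037, -0.002, 0.01, -0.003],
    [0, 0, 0, 0, 0, 0],
    [0, 0, 0.024, 0, 0, 0],
    [0, 0, 0.024, 0, 0, 0],
    [0, 0, 0, 0, 0, 0]
  ]
}}

```text
time_s: 54.92
tcp_pos: [0.5529, -0.3132, 0.2102]
eef_rot: [-180.0, -35.0, 9.2]
contact_force: [-0.9, 0.2, -0.6]
gripper_width: 0.0192
gripper_force: 30.0
```

```bash
python3 chk.py R .062 0 .0045 .010 pics/n9.png
```

```text
tcp [ 0.5722 -0.31    0.1813]
turn [-0.     0.     0.001] then shift [-0.002  -0.0005  0.0709] | at [ 0.5529 -0.3134  0.2109] [179.97 -35.     9.28]
pred tip,bend [[276.6, 148.8], [276.5, 139.3]] eye [277.  149.8] [-0.5  0.5 -0.1]
red [ 86.2 104.3] [ 79  95  16  20 234]
red [275.8 104.1] [269  94  14  20 233]
red [ 60.3 141.6] [ 31 126  59  29 879]
red [276.  141.5] [268 129  17  26 349]
red [275.6 216.5] [ 254  196   45   38 1475]
red [275.7 253.4] [254 242  44  24 990]
red [276.  283.4] [256 273  42  23 894]
red [276.1 302.4] [257 301  39   3  85]
ring [274.8 148.8  35.3]
ring [312.5 187.8  24. ]
```

Call:
{"api": "carry_out", "payload": {
  "targets": [
    [-0.002, 0, 0.024, 0, 0, 0],
    [0, 0, 0.024, 0, 0, 0],
    [0, 0, 0.022, 0, 0, 0],
    [0, 0, 0, 0, 0, 0],
    [0, 0, 0, 0, 0, 0]
  ]
}}

```text
time_s: 55.6
tcp_pos: [0.572, -0.3107, 0.1829]
eef_rot: [179.9, -35.1, 9.3]
contact_force: [-0.3, -0.2, -1.4]
gripper_width: 0.0196
gripper_force: 30.0
```

```bash
python3 chk.py R .062 0 .0045 .010 pics/n10.png; python3 -c "
from h import *
print(r.get_state()['joints'].round(1))"
```

```text
tcp [ 0.5722 -0.31    0.1813]
turn [ 0.001 -0.002  0.002] then shift [-0.0017 -0.0013  0.0033] | at [ 0.572  -0.3107  0.1831] [179.88 -35.1    9.31]
pred tip,bend [[275.3, 162.2], [275.4, 148.3]] eye [276.6 150.3] [ 1.3  0.2 -1.3]
red [ 49.7 106.7] [ 40  95  21  24 364]
red [274.6 104.2] [267  94  16  20 273]
red [274.6 149.8] [264 129  22  41 671]
red [ 26.1 149.1] [  0 132  55  34 999]
red [275.7 216.4] [ 254  196   45   38 1490]
red [275.8 253.3] [ 254  242   44   24 1014]
red [275.9 283.4] [256 273  41  22 891]
red [276.1 302.3] [257 301  39   3  87]
ring [274.8 148.5  35. ]
[-24.6  10.4 -17.1 -32.3 -36.7 145.7]
```

Call:
{"api": "carry_out", "payload": {
  "targets": [
    [0, 0, 0, 0, 0, 0],
    [0, 0, 0, 0, 0, 0],
    [0, 0, 0, 0, 0, 0],
    [0, 0, 0, 0, 0, 0],
    [0, 0, 0, 0, 0, 0]
  ],
  "hand": 0.5
}}

```text
time_s: 56.28
tcp_pos: [0.5719, -0.3107, 0.1829]
eef_rot: [179.9, -35.1, 9.3]
contact_force: [1.0, 0.3, -1.5]
gripper_width: 0.0439
gripper_force: 0.0
```

Call:
{"api": "carry_out", "payload": {
  "targets": [
    [0, 0, -0.05, 0, 0, 0],
    [0, 0, -0.08, 0, 0, 0],
    [0, 0, -0.1, 0, 0, 0],
    [-0.05, 0, -0.05, 0, 0, 0],
    [-0.05, 0, 0, 0, 0, 0]
  ]
}}

```text
time_s: 56.9
tcp_pos: [0.4516, -0.3307, 0.2713]
eef_rot: [179.6, -35.3, 9.4]
contact_force: [0.6, 0.3, -0.7]
gripper_width: 0.0442
gripper_force: 0.0
```

Call:
{"api": "carry_out", "payload": {
  "targets": [
    [0, 0, 0, 0, 0, 0],
    [0, 0, 0, 0, 0, 0],
    [0, 0, 0, 0, 0, 0],
    [0, 0, 0, 0, 0, 0],
    [0, 0, 0, 0, 0, 0]
  ]
}}

```text
time_s: 57.52
tcp_pos: [0.4524, -0.3299, 0.2686]
eef_rot: [179.9, -35.1, 9.3]
contact_force: [0.1, 0.8, 0.4]
gripper_width: 0.0443
gripper_force: 0.0
```

```bash
cat > hc.py <<'E'
from hang import *
im,i=snap("wrist");s=r.get_state();print(s['time_s'],s['tcp_pos'].round(3),s['eef_rot'].round(1))
for k in"LR":
    b=BEND[k];print(k,"bend,tip",proj("wrist",[b,b+.036*d],i).round(0).tolist(),"handle 22..88 below",proj("wrist",[b-[0,0,z] for z in(.022,.055,.088)],i).round(0).tolist())
red=mask(im,(0,150,50),(6,255,255))|mask(im,(174,150,50),(179,255,255))
for c,st,bb in blobs(red,40):
    if c[1]<290: print("red",c.round(1),st)
dk=cv2.inRange(im,(0,0,0),(48,48,52))
for c,st,bb in blobs(dk,60):
    if c[1]<260 and st[4]<2500: print("dark",c.round(1),st)
E
python3 hc.py
```

```text
57.575 [ 0.452 -0.33   0.269] [179.9 -35.1   9.3]
L bend,tip [[140.0, 61.0], [122.0, 56.0]] handle 22..88 below [[150.0, 78.0], [161.0, 100.0], [171.0, 119.0]]
R bend,tip [[276.0, 62.0], [276.0, 57.0]] handle 22..88 below [[276.0, 79.0], [276.0, 101.0], [276.0, 119.0]]
red [275.3  35.1] [271  31  10   8  57]
red [142.1  37.1] [138  32  10  12  85]
red [275.4  55.3] [271  48  10  16 128]
red [130.9  57. ] [117  50  28  14 257]
red [275.7  93.4] [264  82  23  22 371]
red [274.7 111.3] [264 105  23  13 227]
red [273.8 125.7] [264 120  21  12 198]
red [273.5 139.6] [264 134  20  13 196]
dark [164.1  98.7] [145  72  37  51 849]
dark [163.9 133.4] [152 129  23   9 109]
dark [224.5 131.7] [186 128  77  11 478]
dark [301.7 131.5] [286 128  33  11 217]
dark [289.3 175.5] [280 172  20   6  62]
```

Call:
{"api": "carry_out", "payload": {
  "targets": [
    [0, 0, 0, 0, 0, 0],
    [0, 0, 0, 0, 0, 0],
    [0, 0, 0, 0, 0, 0],
    [0, 0, 0, 0, 0, 0],
    [0, 0, 0, 0, 0, 0]
  ]
}}

```text
time_s: 58.2
tcp_pos: [0.4521, -0.3301, 0.2687]
eef_rot: [179.9, -35.1, 9.3]
contact_force: [-0.7, -0.3, -0.6]
gripper_width: 0.0437
gripper_force: 0.0
```

```bash
python3 hc.py | grep -E "red|[0-9]\.[0-9]+ \["; python3 hc.py | grep -E "red" | tail -4
```

```text
58.25 [ 0.452 -0.33   0.269] [179.9 -35.1   9.3]
red [142.   36.7] [138  31  10  12  86]
red [275.  35.] [271  31   9   8  62]
red [275.3  55.4] [271  48  10  17 123]
red [130.6  56.7] [116  50  29  14 256]
red [276.9  93.5] [266  83  23  20 379]
red [276.6 111.8] [266 106  23  12 237]
red [276.3 126.3] [265 121  23  11 211]
red [276.  140.3] [265 135  23  12 210]
red [277.   91.9] [267  82  22  20 354]
red [277.1 109.5] [266 104  23  12 213]
red [276.7 123.2] [266 119  22  10 184]
red [276.  136.5] [265 131  23  12 184]
```

Call:
{"api": "carry_out", "payload": {
  "targets": [
    [0, 0, 0, 0, 0, 0],
    [0, 0, 0, 0, 0, 0],
    [0, 0, 0, 0, 0, 0],
    [0, 0, 0, 0, 0, 0],
    [0, 0, 0, 0, 0, 0]
  ]
}}

```text
time_s: 58.92
tcp_pos: [0.4521, -0.33, 0.2687]
eef_rot: [179.9, -35.1, 9.3]
contact_force: [0.2, -0.0, 0.6]
gripper_width: 0.0437
gripper_force: 0.0
```

```bash
python3 hc.py
```

```text
58.975 [ 0.452 -0.33   0.269] [179.9 -35.1   9.3]
L bend,tip [[140.0, 61.0], [122.0, 56.0]] handle 22..88 below [[150.0, 78.0], [161.0, 100.0], [171.0, 119.0]]
R bend,tip [[276.0, 61.0], [276.0, 57.0]] handle 22..88 below [[276.0, 79.0], [275.0, 101.0], [275.0, 119.0]]
red [142.1  36.8] [138  31  10  12  86]
red [274.9  35.6] [271  31   9  10  70]
red [275.4  55.7] [271  49  10  15 119]
red [130.8  56.8] [116  50  29  14 259]
red [277.9  85.8] [268  75  21  21 294]
red [278.9 101.2] [268  96  22  11 150]
red [278.8 112.4] [268 107  21  12 123]
red [278.1 123. ] [268 118  20  11 107]
dark [163.4  98.2] [144  72  38  51 840]
dark [228.5 131.5] [186 128  86  11 532]
dark [301.5 131.2] [285 128  34   9 220]
dark [163.4 133.5] [152 130  22   8 109]
```

Call:
{"api": "carry_out", "payload": {
  "targets": [
    [0, 0, 0, 0, 0, 0],
    [0, 0, 0, 0, 0, 0],
    [0, 0, 0, 0, 0, 0],
    [0, 0, 0, 0, 0, 0],
    [0, 0, 0, 0, 0, 0]
  ]
}}

```text
time_s: 59.6
tcp_pos: [0.4521, -0.33, 0.2687]
eef_rot: [179.9, -35.1, 9.3]
contact_force: [-0.6, -0.0, 0.7]
gripper_width: 0.044
gripper_force: 0.0
```

Call:
{"api": "carry_out", "payload": {
  "targets": [
    [0, 0, 0, 0, 0, 0],
    [0, 0, 0, 0, 0, 0],
    [0, 0, 0, 0, 0, 0],
    [0, 0, 0, 0, 0, 0],
    [0, 0, 0, 0, 0, 0]
  ]
}}

```text
time_s: 60.22
tcp_pos: [0.4521, -0.33, 0.2687]
eef_rot: [179.9, -35.1, 9.3]
contact_force: [0.4, 0.1, -0.2]
gripper_width: 0.0439
gripper_force: 0.0
```

Call:
{"api": "carry_out", "payload": {
  "targets": [
    [0, 0, 0, 0, 0, 0],
    [0, 0, 0, 0, 0, 0],
    [0, 0, 0, 0, 0, 0],
    [0, 0, 0, 0, 0, 0],
    [0, 0, 0, 0, 0, 0]
  ]
}}

```text
time_s: 60.85
tcp_pos: [0.4521, -0.33, 0.2687]
eef_rot: [179.9, -35.1, 9.3]
contact_force: [-0.1, 0.7, -0.1]
gripper_width: 0.0438
gripper_force: 0.0
```

Call:
{"api": "carry_out", "payload": {
  "targets": [
    [0, 0, 0, 0, 0, 0],
    [0, 0, 0, 0, 0, 0],
    [0, 0, 0, 0, 0, 0],
    [0, 0, 0, 0, 0, 0],
    [0, 0, 0, 0, 0, 0]
  ]
}}

```text
time_s: 61.48
tcp_pos: [0.4521, -0.3301, 0.2687]
eef_rot: [179.9, -35.1, 9.3]
contact_force: [-0.2, 0.1, 0.4]
gripper_width: 0.044
gripper_force: 0.0
```

```bash
python3 hc.py
python3 - <<'E'
from h import *
im=r.capture("top");i=r.camera_info("top")
for n,lo,hi in(("b",(105,110,50),(125,255,255)),("g",(55,90,50),(85,255,255))):
    for c,s,b in blobs(mask(im,lo,hi),25):
        p=onplane("top",[c],.046,i)[0]
        if .4<p[0]<.72 and -.1<p[1]<.42: print(n,p.round(3),s[4])
print("expect b (.634,.223) g (.639,.148)")
E
```

```text
61.525 [ 0.452 -0.33   0.269] [179.9 -35.1   9.3]
L bend,tip [[140.0, 61.0], [122.0, 56.0]] handle 22..88 below [[150.0, 78.0], [161.0, 100.0], [171.0, 119.0]]
R bend,tip [[276.0, 61.0], [276.0, 57.0]] handle 22..88 below [[276.0, 79.0], [275.0, 101.0], [275.0, 119.0]]
red [142.   36.7] [138  31  10  12  88]
red [274.8  36.2] [271  31   9  11  79]
red [275.5  55.9] [271  49  10  16 115]
red [130.8  56.7] [117  50  28  14 253]
red [271.4  78.4] [262  68  22  20 250]
red [270.2  91. ] [261  87  19   9 101]
red [269.7  99.3] [260  95  20   9  90]
red [267.1 106.3] [258 102  20   9  75]
dark [163.3  98.2] [144  72  37  51 845]
dark [217.4 131.6] [185 128  65  10 397]
dark [292.6 131.3] [264 128  55  10 334]
dark [163.6 133.4] [152 130  23   8 110]
dark [274.1 144.2] [266 141  17   7  61]
b [0.627 0.211 0.046] 94
g [0.636 0.14  0.046] 80
expect b (.634,.223) g (.639,.148)
```

Call:
{"api": "carry_out", "payload": {
  "targets": [
    [0, 0, 0, 0, 0, 0],
    [0, 0, 0, 0, 0, 0],
    [0, 0, 0, 0, 0, 0],
    [0, 0, 0, 0, 0, 0],
    [0, 0, 0, 0, 0, 0]
  ]
}}

```text
time_s: 62.2
tcp_pos: [0.4521, -0.33, 0.2687]
eef_rot: [179.9, -35.1, 9.3]
contact_force: [-0.2, 0.1, -0.0]
gripper_width: 0.044
gripper_force: 0.0
```

Call:
{"api": "carry_out", "payload": {
  "targets": [
    [0, 0, 0, 0, 0, 0],
    [0, 0, 0, 0, 0, 0],
    [0, 0, 0, 0, 0, 0],
    [0, 0, 0, 0, 0, 0],
    [0, 0, 0, 0, 0, 0]
  ]
}}

```text
time_s: 62.82
tcp_pos: [0.4521, -0.33, 0.2687]
eef_rot: [179.9, -35.1, 9.3]
contact_force: [0.6, -0.2, -0.1]
gripper_width: 0.0439
gripper_force: 0.0
```

Call:
{"api": "carry_out", "payload": {
  "targets": [
    [0, 0, 0, 0, 0, 0],
    [0, 0, 0, 0, 0, 0],
    [0, 0, 0, 0, 0, 0],
    [0, 0, 0, 0, 0, 0],
    [0, 0, 0, 0, 0, 0]
  ]
}}

```text
time_s: 63.45
tcp_pos: [0.4521, -0.33, 0.2687]
eef_rot: [179.9, -35.1, 9.3]
contact_force: [0.1, 0.0, 0.3]
gripper_width: 0.0436
gripper_force: 0.0
```

Call:
{"api": "carry_out", "payload": {
  "targets": [
    [0, 0, 0, 0, 0, 0],
    [0, 0, 0, 0, 0, 0],
    [0, 0, 0, 0, 0, 0],
    [0, 0, 0, 0, 0, 0],
    [0, 0, 0, 0, 0, 0]
  ]
}}

```text
time_s: 64.08
tcp_pos: [0.4521, -0.33, 0.2687]
eef_rot: [179.9, -35.1, 9.3]
contact_force: [0.3, -0.5, 0.0]
gripper_width: 0.0436
gripper_force: 0.0
```

Call:
{"api": "carry_out", "payload": {
  "targets": [
    [0, 0, 0, 0, 0, 0],
    [0, 0, 0, 0, 0, 0],
    [0, 0, 0, 0, 0, 0],
    [0, 0, 0, 0, 0, 0],
    [0, 0, 0, 0, 0, 0]
  ]
}}

```text
time_s: 64.7
tcp_pos: [0.4521, -0.33, 0.2687]
eef_rot: [179.9, -35.1, 9.3]
contact_force: [0.6, 0.4, -0.7]
gripper_width: 0.0439
gripper_force: 0.0
```

Call:
{"api": "carry_out", "payload": {
  "targets": [
    [0, 0, 0, 0, 0, 0],
    [0, 0, 0, 0, 0, 0],
    [0, 0, 0, 0, 0, 0],
    [0, 0, 0, 0, 0, 0],
    [0, 0, 0, 0, 0, 0]
  ]
}}

```text
time_s: 65.32
tcp_pos: [0.4521, -0.33, 0.2687]
eef_rot: [179.9, -35.1, 9.3]
contact_force: [-0.3, 0.1, -0.3]
gripper_width: 0.0437
gripper_force: 0.0
```

Call:
{"api": "carry_out", "payload": {
  "targets": [
    [0, 0, 0, 0, 0, 0],
    [0, 0, 0, 0, 0, 0],
    [0, 0, 0, 0, 0, 0],
    [0, 0, 0, 0, 0, 0],
    [0, 0, 0, 0, 0, 0]
  ]
}}

```text
time_s: 65.95
tcp_pos: [0.4521, -0.33, 0.2687]
eef_rot: [179.9, -35.1, 9.3]
contact_force: [-0.1, -0.1, 0.3]
gripper_width: 0.0441
gripper_force: 0.0
```

Call:
{"api": "carry_out", "payload": {
  "targets": [
    [0, 0, 0, 0, 0, 0],
    [0, 0, 0, 0, 0, 0],
    [0, 0, 0, 0, 0, 0],
    [0, 0, 0, 0, 0, 0],
    [0, 0, 0, 0, 0, 0]
  ]
}}

```text
time_s: 66.58
tcp_pos: [0.4521, -0.33, 0.2687]
eef_rot: [179.9, -35.1, 9.3]
contact_force: [-0.2, -0.6, -0.3]
gripper_width: 0.0438
gripper_force: 0.0
```

```bash
for k in 1 2 3 4 5 6; do python3 hc.py | grep red | sed -n '5,8p' | awk '{print $0}' | tr '\n' ';'; echo; done
python3 - <<'E'
from h import *
a=np.load("t2.npy");b=r.capture("top")
for n,lo,hi in(("b",(105,110,50),(125,255,255)),("g",(55,90,50),(85,255,255))):
    for im in(a,b): print(n,[(c.round(1).tolist(),int(s[4])) for c,s,_ in blobs(mask(im,lo,hi),25) if 150<c[0]<260 and 110<c[1]<230])
d=cv2.absdiff(a,b)[120:175,150:245].max(2);print("case area diff",d.max(),(d>40).sum())
E
```

```text
red [275.7  82. ] [266  72  21  19 273];red [275.5  96. ] [266  91  20  11 122];red [275.7 105.4] [266 100  20  11 103];red [275.2 114.2] [265 109  20  11  98];
red [276.   82.1] [266  71  22  21 272];red [276.   96.3] [266  91  20  11 124];red [276.  105.6] [266 100  21  11 109];red [275.1 114.7] [266 110  19  10  96];
red [276.3  82.2] [267  71  21  21 276];red [276.6  96.2] [267  91  20  11 125];red [275.8 110.2] [266 101  20  19 213];
red [276.2  82.1] [267  72  21  20 272];red [276.7  96.4] [267  91  20  11 127];red [275.5 110. ] [266 101  20  19 216];
red [276.4  82.2] [266  71  22  21 274];red [276.3  96.4] [267  91  19  11 122];red [276.2 106.1] [266 101  21  11 112];red [275.6 114.8] [266 110  20  10 105];
red [276.2  82.2] [267  72  21  20 272];red [276.6  96.2] [266  90  21  12 129];red [276.3 106. ] [267 101  19  10 106];red [275.4 114.9] [266 110  20  10 101];
b [([199.0, 146.3], 94)]
b [([199.0, 146.3], 94)]
g [([222.7, 143.3], 89)]
g [([223.5, 144.1], 70)]
case area diff 9 0
```

```bash
python3 -c "
from plant import r
print(r.close_job())"
```

```text
the job is handed in; nothing more can be done
None
```

I handed the job in at about 67 s, though it returned no verdict. The blue and green lamps, the only two present, are switched off and seated in cutouts 1 and 0. The black-handled nut tool hangs on the left peg and the red-handled one on the right; my last camera checks showed both hanging still and the lamps unmoved.

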